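# Pin up the welding fixture and reset its interlock

### The job

Push every orange-handled locking pin on the bench fully home into a bore of its own in the welding fixture's green lugs, entering from the front so that the handle ends up against the lug. Then pick up the blue pin punch and, with its rod, press the interlock box's recessed red button fully in and hold it for about half a second, let it spring back, and lay the punch down flat inside the green tray. Leave all the other tools and parts where they are.

Things in the scene. Friction and masses are not known exactly. Their poses are not given: they have to be found in the camera images.
- fixture: fixed dark steel base plate 110 x 300 x 10 mm with a square aluminium work tube (top 44 mm above the bench) and, in front of it, a row of five green lugs 60 mm apart along y: 30 mm thick along x, 34 mm wide, tops at 73 mm, yellow stripe on top over each bore. Origin: on the bench in line with the row's middle; z up; x points out of the bores' mouths, roughly away from the robot
- hole0 (a point): centre of the mouth of lug bore 0, on the lug's front (+x) face, 55 mm above the bench. The bore is round, 14.5 mm wide, with a 2 mm chamfer, level along the fixture's x, right through the 30 mm lug and open behind it, above the tube; the pin goes in along the fixture's -x
- hole1 (a point): centre of the mouth of lug bore 1, on the lug's front (+x) face, 55 mm above the bench. The bore is round, 14.5 mm wide, with a 2 mm chamfer, level along the fixture's x, right through the 30 mm lug and open behind it, above the tube; the pin goes in along the fixture's -x
- hole2 (a point): centre of the mouth of lug bore 2, on the lug's front (+x) face, 55 mm above the bench. The bore is round, 14.5 mm wide, with a 2 mm chamfer, level along the fixture's x, right through the 30 mm lug and open behind it, above the tube; the pin goes in along the fixture's -x
- hole3 (a point): centre of the mouth of lug bore 3, on the lug's front (+x) face, 55 mm above the bench. The bore is round, 14.5 mm wide, with a 2 mm chamfer, level along the fixture's x, right through the 30 mm lug and open behind it, above the tube; the pin goes in along the fixture's -x
- hole4 (a point): centre of the mouth of lug bore 4, on the lug's front (+x) face, 55 mm above the bench. The bore is round, 14.5 mm wide, with a 2 mm chamfer, level along the fixture's x, right through the 30 mm lug and open behind it, above the tube; the pin goes in along the fixture's -x
- pin1: locking pin lying flat: square orange handle 44 mm long, 22 x 22 mm across, with a straight steel shank 12 mm wide and 60 mm long on its end, the last 10 mm tapering to 6 mm; 140 g. Origin: middle of the handle; x points along the shank; handle's front end at x = +22 mm (meets the lug's face when fully home), tip at +82 mm. May be absent
- pin2: locking pin lying flat: square orange handle 44 mm long, 22 x 22 mm across, with a straight steel shank 12 mm wide and 60 mm long on its end, the last 10 mm tapering to 6 mm; 140 g. Origin: middle of the handle; x points along the shank; handle's front end at x = +22 mm (meets the lug's face when fully home), tip at +82 mm. May be absent
- pin3: locking pin lying flat: square orange handle 44 mm long, 22 x 22 mm across, with a straight steel shank 12 mm wide and 60 mm long on its end, the last 10 mm tapering to 6 mm; 140 g. Origin: middle of the handle; x points along the shank; handle's front end at x = +22 mm (meets the lug's face when fully home), tip at +82 mm. May be absent
- pin4: locking pin lying flat: square orange handle 44 mm long, 22 x 22 mm across, with a straight steel shank 12 mm wide and 60 mm long on its end, the last 10 mm tapering to 6 mm; 140 g. Origin: middle of the handle; x points along the shank; handle's front end at x = +22 mm (meets the lug's face when fully home), tip at +82 mm. May be absent
- pin5: locking pin lying flat: square orange handle 44 mm long, 22 x 22 mm across, with a straight steel shank 12 mm wide and 60 mm long on its end, the last 10 mm tapering to 6 mm; 140 g. Origin: middle of the handle; x points along the shank; handle's front end at x = +22 mm (meets the lug's face when fully home), tip at +82 mm. May be absent
- punch: pin punch: square blue handle 60 mm long, 18 x 18 mm across, with a straight flat-ended steel rod 8 mm in diameter and 50 mm long. 120 g, lies flat on the bench. Origin: middle of the handle; x points along the rod to its end at x = +80 mm
- interlock: grey interlock box with a yellow front plate, 70 (x) x 84 (y) x 100 mm tall, fixed to the bench; origin at the middle of its underside, x points out of the yellow front, roughly away from the robot; red stripe on top over the button
- recess_mouth (a point): centre of the round 22 mm opening in the yellow front, 55 mm above the bench; the button's face lies 8 mm deep inside it
- button_face (a point): centre of the red button's face (19 mm across); it is pushed along the box's -x and springs back
- reset_button (a joint): how far the button is pushed in, m: 0 released, 0.005 fully in; takes about 1.8 N to start and 4.8 N for fully in
- tray: shallow open green steel tray, 180 (x) x 140 (y) mm, walls 22 mm high and 4 mm thick, floor 4 mm thick, fixed to the bench; origin at the middle of its underside
- oil_can: red cylindrical oil can, 66 mm across, 150 mm tall; a bystander, to be left alone
- hammer: hammer lying flat; a bystander, to be left alone
- wrench: steel wrench lying flat; a bystander, to be left alone
- screwdriver: screwdriver lying flat; a bystander, to be left alone
- coupling: dark steel pipe coupling, 48 mm across, 35 mm tall; a bystander, to be left alone
- big_nut: brass ring nut, 34 mm across, 16 mm tall; a bystander, to be left alone
- grease_jar: amber jar, 56 mm across, 70 mm tall; a bystander, to be left alone
Mind the look-alikes: they are no part of the job. What is shaped like the pin3 but purple is not meant. Leave any purple or white look-alike of the pin1 alone.

How it is judged:
On the way, in this order (a step that is already met when the one before it is completed fails the run):
1. every pin present is fully home in a bore (((x of pin1 in the frame of hole0 between 0.01 and 0.03 m and y of pin1 in the frame of hole0 between -0.009 and 0.009 m and z of pin1 in the frame of hole0 between -0.009 and 0.009 m) or (x of pin1 in the frame of hole1 between 0.01 and 0.03 m and y of pin1 in the frame of hole1 between -0.009 and 0.009 m and z of pin1 in the frame of hole1 between -0.009 and 0.009 m) or (x of pin1 in the frame of hole2 between 0.01 and 0.03 m and y of pin1 in the frame of hole2 between -0.009 and 0.009 m and z of pin1 in the frame of hole2 between -0.009 and 0.009 m) or (x of pin1 in the frame of hole3 between 0.01 and 0.03 m and y of pin1 in the frame of hole3 between -0.009 and 0.009 m and z of pin1 in the frame of hole3 between -0.009 and 0.009 m) or (x of pin1 in the frame of hole4 between 0.01 and 0.03 m and y of pin1 in the frame of hole4 between -0.009 and 0.009 m and z of pin1 in the frame of hole4 between -0.009 and 0.009 m)) and angle between the x axis of each of pin1, pin2, pin3, pin4, pin5 and the x axis of fixture, either way round below 0.2 rad and ((x of pin2 in the frame of hole0 between 0.01 and 0.03 m and y of pin2 in the frame of hole0 between -0.009 and 0.009 m and z of pin2 in the frame of hole0 between -0.009 and 0.009 m) or (x of pin2 in the frame of hole1 between 0.01 and 0.03 m and y of pin2 in the frame of hole1 between -0.009 and 0.009 m and z of pin2 in the frame of hole1 between -0.009 and 0.009 m) or (x of pin2 in the frame of hole2 between 0.01 and 0.03 m and y of pin2 in the frame of hole2 between -0.009 and 0.009 m and z of pin2 in the frame of hole2 between -0.009 and 0.009 m) or (x of pin2 in the frame of hole3 between 0.01 and 0.03 m and y of pin2 in the frame of hole3 between -0.009 and 0.009 m and z of pin2 in the frame of hole3 between -0.009 and 0.009 m) or (x of pin2 in the frame of hole4 between 0.01 and 0.03 m and y of pin2 in the frame of hole4 between -0.009 and 0.009 m and z of pin2 in the frame of hole4 between -0.009 and 0.009 m)) and ((x of pin3 in the frame of hole0 between 0.01 and 0.03 m and y of pin3 in the frame of hole0 between -0.009 and 0.009 m and z of pin3 in the frame of hole0 between -0.009 and 0.009 m) or (x of pin3 in the frame of hole1 between 0.01 and 0.03 m and y of pin3 in the frame of hole1 between -0.009 and 0.009 m and z of pin3 in the frame of hole1 between -0.009 and 0.009 m) or (x of pin3 in the frame of hole2 between 0.01 and 0.03 m and y of pin3 in the frame of hole2 between -0.009 and 0.009 m and z of pin3 in the frame of hole2 between -0.009 and 0.009 m) or (x of pin3 in the frame of hole3 between 0.01 and 0.03 m and y of pin3 in the frame of hole3 between -0.009 and 0.009 m and z of pin3 in the frame of hole3 between -0.009 and 0.009 m) or (x of pin3 in the frame of hole4 between 0.01 and 0.03 m and y of pin3 in the frame of hole4 between -0.009 and 0.009 m and z of pin3 in the frame of hole4 between -0.009 and 0.009 m)) and ((x of pin4 in the frame of hole0 between 0.01 and 0.03 m and y of pin4 in the frame of hole0 between -0.009 and 0.009 m and z of pin4 in the frame of hole0 between -0.009 and 0.009 m) or (x of pin4 in the frame of hole1 between 0.01 and 0.03 m and y of pin4 in the frame of hole1 between -0.009 and 0.009 m and z of pin4 in the frame of hole1 between -0.009 and 0.009 m) or (x of pin4 in the frame of hole2 between 0.01 and 0.03 m and y of pin4 in the frame of hole2 between -0.009 and 0.009 m and z of pin4 in the frame of hole2 between -0.009 and 0.009 m) or (x of pin4 in the frame of hole3 between 0.01 and 0.03 m and y of pin4 in the frame of hole3 between -0.009 and 0.009 m and z of pin4 in the frame of hole3 between -0.009 and 0.009 m) or (x of pin4 in the frame of hole4 between 0.01 and 0.03 m and y of pin4 in the frame of hole4 between -0.009 and 0.009 m and z of pin4 in the frame of hole4 between -0.009 and 0.009 m)) and ((x of pin5 in the frame of hole0 between 0.01 and 0.03 m and y of pin5 in the frame of hole0 between -0.009 and 0.009 m and z of pin5 in the frame of hole0 between -0.009 and 0.009 m) or (x of pin5 in the frame of hole1 between 0.01 and 0.03 m and y of pin5 in the frame of hole1 between -0.009 and 0.009 m and z of pin5 in the frame of hole1 between -0.009 and 0.009 m) or (x of pin5 in the frame of hole2 between 0.01 and 0.03 m and y of pin5 in the frame of hole2 between -0.009 and 0.009 m and z of pin5 in the frame of hole2 between -0.009 and 0.009 m) or (x of pin5 in the frame of hole3 between 0.01 and 0.03 m and y of pin5 in the frame of hole3 between -0.009 and 0.009 m and z of pin5 in the frame of hole3 between -0.009 and 0.009 m) or (x of pin5 in the frame of hole4 between 0.01 and 0.03 m and y of pin5 in the frame of hole4 between -0.009 and 0.009 m and z of pin5 in the frame of hole4 between -0.009 and 0.009 m))), for 0.3 s.
2. the punch presses the recessed button in, with the pins home (all of step 1 and value of joint reset_button above 0.0038 m and contact force between punch and reset_button above 0.5 N), for 0.2 s.
At the end, for the whole second after the job is handed in: Every pin present is home (handle's front end at most 8 mm off a lug's face, its middle within 9 mm of the bore's axis, shank within 0.2 rad of the bore) and at rest; the punch lies flat (0.12 rad) inside the tray at rest; the button is under 1 mm in (all of step 1 and linear speed of each of pin1, pin2, pin3, pin4, pin5, punch below 0.02 m/s and x of punch in the frame of tray between -0.08 and 0.08 m and y of punch in the frame of tray between -0.06 and 0.06 m and height (world z) of punch below 0.022 m and angle between punch's own x axis and vertical between 1.45 and 1.69 rad and value of joint reset_button below 0.001 m); the robot touches nothing.
It fails at once if a bystander was moved more than 4 cm (distance of any of oil_can, hammer, wrench, screwdriver, coupling, big_nut, grease_jar from where it was at the start of the episode above 0.04 m).
Of pin1, pin2, pin3, pin4, pin5 only 3 to 5 are there at a start; the rules pass over those that are not, and their reading is None.
At some moment in a run one of pin1, pin2, pin3, pin4, pin5, punch may be knocked a few centimetres aside while the robot is not near it.
Once in a run the grip may slacken for a moment while it holds something.
It also fails if it takes over 210 s, if anything falls off the work surface, if the arm or the gripper's body presses on something with over 40 N, if the wrist force passes 120 N, or if a joint passes its speed limit or range.

### The arm

A 7-joint arm with a two-finger parallel gripper is mounted at the origin on the work surface. World frame = base frame: x ahead of the robot, y to its left, z up, the work surface at z = 0. Lengths are in m, angles in rad, forces in N, time in s.
With the tool pointing down it reaches from about 0.4 to 0.875 m from the base axis. Payload 6.5 kg.
Tool frame: the origin (TCP) lies at the very end of the fingers, on their centre line; the grasp point (between the pads) lies 19 mm behind it; z points along the fingers, y is the line along which they close (so a half turn about z gives the same grasp; the last joint's range is limited). The gripper opens to 88 mm and grips with 3 to 60 N. Pads are 18 mm wide; open, the fingers measure 123 mm over their backs; the gripper's body (75 mm by 187 mm) begins 45 mm behind the grasp point.
Start: joints at [-1.348, 0.536, -0.004, 1.538, 0.003, 1.067, -0.071], TCP at [0.185, 0.623, 0.239] pointing down, gripper open.
Joint ranges: [-2.7, 2.7], [-0.37, 2.16], [-1.27, 1.26], [0.24, 2.4], [-1.31, 4.45], [0.19, 1.91], [-2.76, 2.76]. Speed limits (rad/s): [2.39, 2.39, 3.14, 3.14, 3.14, 3.14, 3.14].

### API

Orientations are given as a unit quaternion [w, x, y, z].
In Python, from workcell import robot, vision, job_done gives the robot as it stands.
- The arm moves only by the tool step_arm, never from a script. Its argument "steps" is a list of rows, each an object with "linear": the shift along the world's x, y, z each as a share of 0.2 m, from -1 to 1, a list of three; "delta_rot": the turn, a rotation vector about the world's x, y, z each as a share of 8 degrees, from -1 to 1, a list of three; "claw": the opening, from 0 (shut) to 1 (fully open). A call has 1 to 8 rows; each row shifts and turns the commanded pose from where the row before left it; what a row does not reach is not made up. A row lasts 1/8 s, in which the tool goes at most 62.5 mm and 10.7 degrees, less where a joint would pass 70% of its speed; a pose out of reach is approached as far as the arm can. A call with a number of a shift or a turn outside -1 to 1 is refused whole. A call with a gripper value outside its range is refused whole. The fingers move at their own pace and stop on an object; the grip force is fixed at half the most. Time passes only in rows, so rows that do not move let the fingers close. It gives the time, the measured TCP pose, the force, the opening and the grip force at its end, in the units of the state.
- robot.state(): the state, without advancing time (a new reading comes with each control period).
- vision.capture(name): name is "side" or "top"; returns a dict with "image" (384x512x3 uint8, blue, green, red), "mtx" (3x3 intrinsics, pixels), "dist" ([k1, k2, p1, p2, k3] as OpenCV has them; the pictures are not rectified), "R" (3x3) and "t" (3): a world point X has camera coordinates R X + t. Camera axes: x right, y down, z forward; pixel columns grow to the right and rows downward; lengths in m; the calibration is good to about 2 mm. A picture is of the moment at which its call begins. There is no depth.
- job_done(): hands the job in; it is judged then, once.
The state is a dict: "time_s": time; "joint_positions": joint angles; "dq": joint speeds; "joint_efforts": joint torques, N m; "ee_pos": TCP position; "tcp_rot": TCP orientation; "wrist_force": force on the tool from outside, world axes, zero at the start; "wrist_torque": the same for the moment, N m; "gripper_width": finger opening in m; "finger_force": force on a finger pad.
Only numpy, scipy, OpenCV 4.12 (cv2) and the standard library are available. Lean on these libraries where they do the work, as an engineer would, in place of code of your own. Each camera call takes 0.05 s, during which the arm holds its last target. There are 200 camera calls.

## Working session

There is one attempt and no reset: what is moved stays moved. The work goes in short steps, Python scripts to look and compute and a tool call to move; the robot and the scene stay as the last step left them, time stands still between calls to the robot, and variables do not carry over. Pictures are saved under pics/ and viewed, at most 14 in all, crops included, and the job is handed in when it is done.

Besides the shell and the picture viewer there is one more tool, called after "Request:" by a JSON object that holds its "method" and its "body", one argument or row to a line. step_arm: Moves the arm, as the interface text tells. Its arguments: {"type":"object","properties":{"steps":{"type":"array"}},"required":["steps"]}

```bash
ls; mkdir -p pics; cat > h.py <<'E'
import numpy as np, cv2
from workcell import robot, vision, job_done
def cap(n): return vision.capture(n)
def ray(c,p):
    u=cv2.undistortPoints(np.array([[p]],float),np.array(c["mtx"]),np.array(c["dist"]))[0,0]
    R=np.array(c["R"]);return -R.T@np.array(c["t"]),R.T@np.array([u[0],u[1],1])
def onplane(c,p,z):
    o,d=ray(c,p);return o+d*(z-o[2])/d[2]
def proj(c,X):
    R=np.array(c["R"]);return cv2.projectPoints(np.array(X,float).reshape(-1,1,3),cv2.Rodrigues(R)[0],np.array(c["t"],float),np.array(c["mtx"]),np.array(c["dist"]))[0].reshape(-1,2)
E
python3 - <<'E'
from h import *
for n in("top","side"):
    c=cap(n);cv2.imwrite(f"pics/{n}0.png",cv2.resize(c["image"],(800,600),interpolation=cv2.INTER_CUBIC))
    print(n,-np.array(c["R"]).T@c["t"],c["R"],c["mtx"],c["dist"])
    np.save(f"{n}0.npy",c,allow_pickle=True)
print(robot.state())
E
```

```text
pics
top [ 0.35003967 -0.04527302  1.06620602] [[ 1.82842182e-03 -9.99971497e-01 -7.32545538e-03]
 [-9.87632943e-01 -6.57325466e-04 -1.56782457e-01]
 [ 1.56773173e-01  7.52152551e-03 -9.87605994e-01]] [[368.65503253   0.         250.11714918]
 [  0.         368.65503253 191.48183415]
 [  0.           0.           1.        ]] [-0.02093365  0.          0.          0.          0.        ]
side [-0.15336348  0.6325188   0.97583142] [[-0.68035909 -0.73287217 -0.00314365]
 [-0.50849353  0.47513835 -0.71810715]
 [ 0.52777441 -0.48697221 -0.69592546]] [[368.53776114   0.         256.899866  ]
 [  0.         368.53776114 201.27835558]
 [  0.           0.           1.        ]] [-0.01405784  0.          0.          0.          0.        ]
{'time_s': 0.1, 'joint_positions': array([-1.34820013,  0.5370802 , -0.00444054,  1.53872489,  0.00260889,
        1.06730954, -0.07118823]), 'dq': array([ 5.90921273e-04, -1.82610080e-03, -4.56568240e-04, -7.87852949e-05,
       -9.76929414e-04,  1.14538702e-03, -1.25366475e-03]), 'joint_efforts': array([ 2.57162443e-03, -5.72078347e+01,  9.94164683e-01, -2.52228695e+01,
       -5.61424415e-02,  1.34554159e-02,  3.98866314e-05]), 'ee_pos': array([0.18497955, 0.62256655, 0.23795256]), 'tcp_rot': array([-4.97721645e-05,  1.43852583e-01,  9.89598838e-01, -7.56496587e-04]), 'wrist_force': array([-0.56432367,  0.28500944,  0.64549843]), 'wrist_torque': array([ 0.03759293,  0.01853156, -0.0288728 ]), 'finger_force': 0.0, 'gripper_width': 0.08850811176707067}
```

View pics/top0.png

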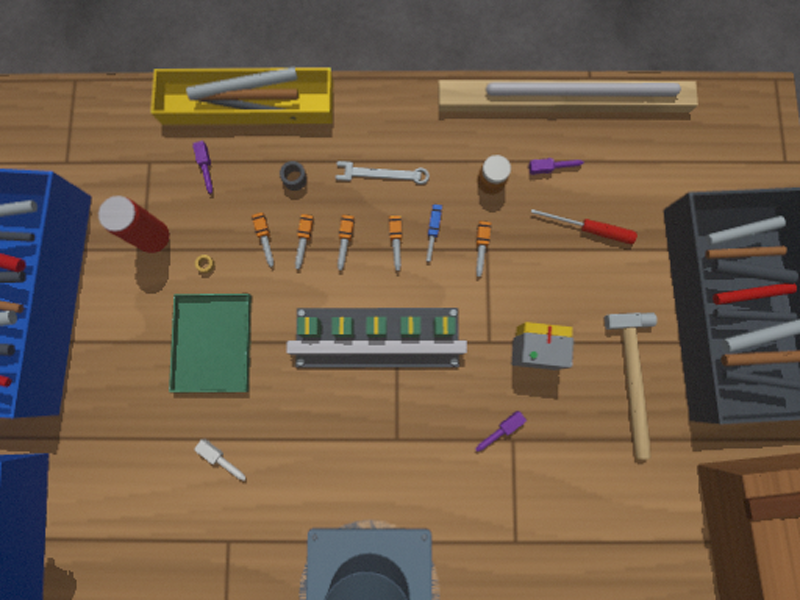

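View pics/side0.png

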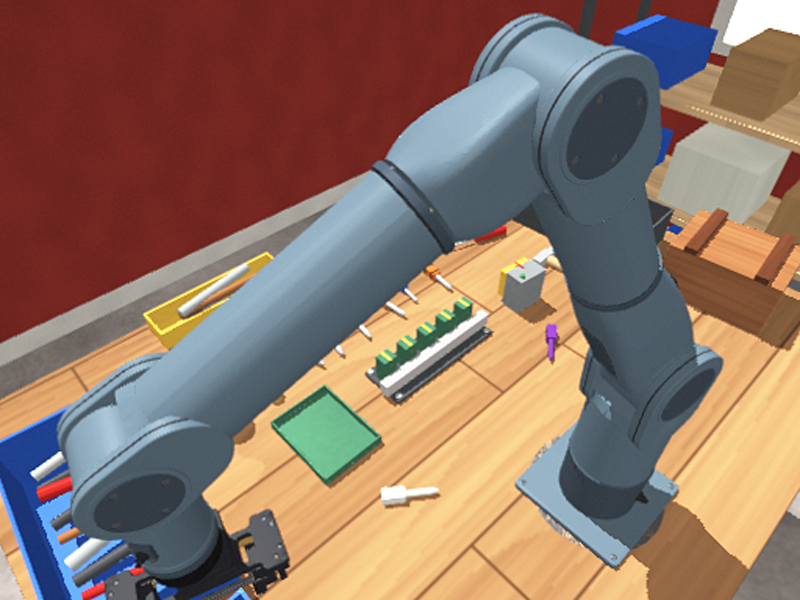

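The top view shows five orange pins with handles at (800-px scale) (261,225), (304,228), (346,228), (396,228) and (484,235). The blue punch is at (434,218), the lugs at x 308–445, y 326, the box at (545,345) and the tray at (210,343). The look-alikes are purple at (203,155), (555,166) and (512,425), and white at (215,457). The side view is partly blocked by the arm.

```bash
cat >> h.py <<'E'
RNG={"orange":((5,150,120),(16,255,255)),"blue":((100,140,80),(120,255,255)),"yellow":((20,120,120),(34,255,255)),"red":((0,170,100),(4,255,255)),"green":((45,60,30),(90,255,255))}
def blobs(c,col,amin=15,roi=None):
    hsv=cv2.cvtColor(c["image"],cv2.COLOR_BGR2HSV);m=cv2.inRange(hsv,*RNG[col])
    if roi: k=np.zeros_like(m);x0,y0,x1,y1=roi;k[y0:y1,x0:x1]=1;m=m*k
    n,l,s,ce=cv2.connectedComponentsWithStats(m)
    return [(s[i,4],ce[i],np.argwhere(l==i)[:,::-1]) for i in range(1,n) if s[i,4]>=amin]
def axis(c,pts,z):
    P=np.array([onplane(c,p,z)[:2] for p in pts]);m=P.mean(0);w,v=np.linalg.eigh(np.cov((P-m).T));a=v[:,1]
    if a[0]>0:a=-a
    L=(P-m)@a
    return m,np.degrees(np.arctan2(a[1],a[0])),L.min(),L.max()
E
python3 - <<'E'
from h import *
np.set_printoptions(precision=4,suppress=True)
c=np.load("top0.npy",allow_pickle=True).item()
for col,z in(("orange",.014),("blue",.012)):
  for a,ce,p in blobs(c,col,15,(140,110,340,200)):print(col,a,ce,*axis(c,p,z))
S=[]
for a,ce,p in blobs(c,"yellow",5,(180,195,300,225)):
  X=onplane(c,ce,.073);S.append(X);print("stripe",a,ce,X)
# Lugs
for a,ce,p in blobs(c,"green",30,(90,180,300,260)):
  print("green",a,ce,onplane(c,ce,.073),cv2.minAreaRect(np.array([onplane(c,q,.022)[:2]*1000 for q in p],np.float32)))
for col in("yellow","red"):
  for a,ce,p in blobs(c,col,4,(320,200,375,245)):print(col,a,ce,*axis(c,p,.1), onplane(c,ce,.1))
i=c["image"][190:250,315:385];cv2.imwrite("pics/z.png",np.hstack([cv2.resize(x,(400,400),interpolation=cv2.INTER_CUBIC) for x in(i,c["image"][125:185,262:332])]))
E
```

```text
orange 96 [165.8854 142.875 ] [0.6627 0.2125] -163.6714770985776 -0.022085666058528023 0.022083114369621543
orange 16 [196.     137.9375] [0.6777 0.1235] -101.54478473692558 -0.011601326695662793 0.009465335565496192
orange 18 [221.8333 138.2222] [0.6767 0.0468] -99.55370808952058 -0.011329427304767747 0.012605482065593433
orange 57 [194.8596 143.9649] [0.6592 0.1264] 123.25305952950482 -0.01503721327995203 0.014426491182279328
orange 58 [221.1897 144.3793] [0.6579 0.0484] -106.69713008642616 -0.012158784476259269 0.011358346061060075
orange 63 [252.5556 144.5556] [ 0.6573 -0.0442] 155.94919575922336 -0.014058081331018475 0.013852024475632316
orange 18 [309.8333 142.2222] [ 0.6644 -0.2133] -99.33281157025198 -0.011257171849137399 0.012459347488638044
orange 62 [309.4194 148.4516] [ 0.6454 -0.2116] -111.80643169304818 -0.013019686184763374 0.013526719316304569
orange 17 [193.5294 149.9412] [0.641  0.1298] -101.67370142524673 -0.010873361288934786 0.010775551777748789
orange 17 [220.3529 150.4118] [0.6395 0.0506] -92.59281821565399 -0.00995097673664901 0.01084372893233534
orange 15 [25
[... 1617 characters left out ...]
 [280.0862 208.2586] [ 0.4618 -0.1189  0.073 ] ((466.8672790527344, -123.87355041503906), (14.2097806930542, 31.533031463623047), 89.4354248046875)
green 50 [288.74 208.14] [ 0.4621 -0.1424  0.073 ] ((466.87188720703125, -148.07192993164062), (11.395325660705566, 31.553775787353516), 89.21539306640625)
yellow 107 [342.6449 209.5047] [ 0.4556 -0.2815] -93.97955400770921 -0.020132982407747975 0.021767898094618706 [ 0.4555 -0.2815  0.1   ]
yellow 94 [359.4681 211.2872] [ 0.4509 -0.3257] -96.38902573332028 -0.017540803518052782 0.017569873509715603 [ 0.4509 -0.3257  0.1   ]
red 9 [351. 214.] [ 0.4437 -0.3031] 177.68889952973888 -0.010559531088022406 0.010539023894013743 [ 0.4437 -0.3031  0.1   ]
```

View pics/z.png

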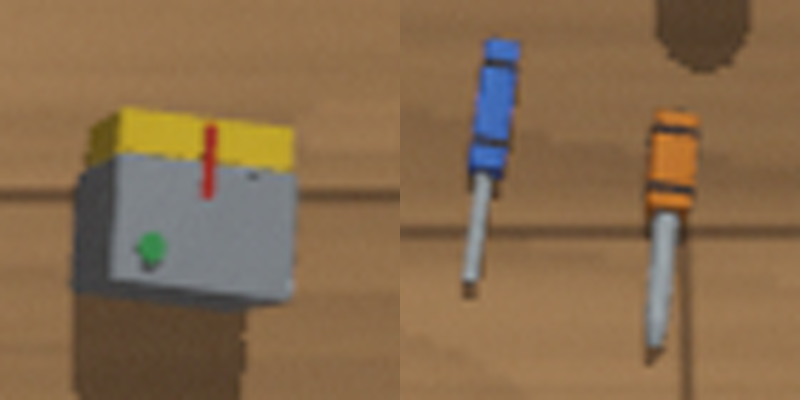

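```bash
cat >> h.py <<'E'
def tools(c,col,z,roi=(100,60,345,200)):
    hsv=cv2.cvtColor(c["image"],cv2.COLOR_BGR2HSV);m=cv2.inRange(hsv,*RNG[col])
    x0,y0,x1,y1=roi;k=np.zeros_like(m);k[y0:y1,x0:x1]=1;m=cv2.morphologyEx(m*k,cv2.MORPH_CLOSE,np.ones((5,5),np.uint8))
    n,l,s,ce=cv2.connectedComponentsWithStats(m);out=[]
    # shank: grey/low saturation, attached to the handle
    st=cv2.inRange(hsv,(0,0,60),(180,75,255))
    for i in range(1,n):
        if s[i,4]<50: continue
        p=np.argwhere(l==i)[:,::-1];h=axis(c,p,z)
        u,v=ce[i].astype(int);w=np.zeros_like(m);w[v+6:v+40,u-20:u+20]=1
        q=np.argwhere(st*w>0)[:,::-1];sh=axis(c,q,.012) if len(q)>20 else (np.zeros(2),)*2
        d=sh[0]-h[0];out.append((s[i,4],ce[i].round(1),h[0].round(4),h[1].round(1),np.round(h[2:],4),"shank",len(q),sh[0].round(4),np.round(sh[1],1),"line",np.degrees(np.arctan2(d[1],d[0])).round(1)))
    return out
E
python3 - <<'E'
from h import *
c=np.load("top0.npy",allow_pickle=True).item()
for col in("orange","blue"):
  for t in tools(c,col,.013 if col=="orange" else .011):print(col,*t)
for q in [(351.75,207.7),(351,214)]:print(onplane(c,q,.1))
E
```

```text
orange 110 [165.9 142.9] [0.6629 0.2127] -164.0 [-0.0221  0.0221] shank 90 [0.6109 0.197 ] -163.9 line -163.3
orange 111 [194.8 143.9] [0.6597 0.1268] 171.9 [-0.0218  0.0217] shank 98 [0.606  0.1374] 149.0 line 168.8
orange 116 [221.1 144.3] [0.6585 0.0488] 173.7 [-0.022   0.0217] shank 90 [0.6053 0.055 ] 171.7 line 173.3
orange 111 [252.5 144.6] [ 0.6576 -0.0439] -178.9 [-0.0203  0.0198] shank 91 [ 0.6049 -0.047 ] -175.3 line -176.7
orange 119 [309.2 148.3] [ 0.6461 -0.2111] 171.6 [-0.0221  0.0219] shank 89 [ 0.5932 -0.2041] 172.3 line 172.5
blue 104 [278.  140.4] [ 0.6709 -0.1196] 170.8 [-0.0296  0.0291] shank 61 [ 0.6189 -0.1109] 168.2 line 170.5
[ 0.46033534 -0.30573365  0.1       ]
[ 0.44368915 -0.30308222  0.1       ]
```

Request:
{"method": "step_arm", "body": {
  "steps": [
    {"linear": [0.2, -0.17, 0], "delta_rot": [0, 0, 0.34], "claw": 0.6},
    {"linear": [0.2, -0.17, 0], "delta_rot": [0, 0, 0.34], "claw": 0.6},
    {"linear": [0.2, -0.17, 0], "delta_rot": [0, 0, 0.34], "claw": 0.6},
    {"linear": [0.2, -0.17, 0], "delta_rot": [0, 0, 0.34], "claw": 0.6},
    {"linear": [0.2, -0.17, 0], "delta_rot": [0, 0, 0.34], "claw": 0.6},
    {"linear": [0.2, -0.17, 0], "delta_rot": [0, 0, 0.34], "claw": 0.6},
    {"linear": [0.2, -0.17, 0], "delta_rot": [0, 0, 0.34], "claw": 0.6},
    {"linear": [0.2, -0.17, 0], "delta_rot": [0, 0, 0.34], "claw": 0.6}
  ]
}}

```text
time_s: 1.1
ee_pos: [0.506, 0.3497, 0.2384]
tcp_rot: [-0.0, -0.046, 0.999, -0.0]
wrist_force: [0.6, 0.9, -0.1]
gripper_width: 0.0523
finger_force: 0.0
```

Request:
{"method": "step_arm", "body": {
  "steps": [
    {"linear": [0.196, -0.171, 0], "delta_rot": [0, 0, 0.35], "claw": 0.6},
    {"linear": [0.196, -0.171, 0], "delta_rot": [0, 0, 0.35], "claw": 0.6},
    {"linear": [0.196, -0.171, 0], "delta_rot": [0, 0, 0.35], "claw": 0.6},
    {"linear": [0.196, -0.171, 0], "delta_rot": [0, 0, 0.35], "claw": 0.6},
    {"linear": [0, 0, -0.3], "delta_rot": [0, 0, 0], "claw": 0.6},
    {"linear": [0, 0, -0.3], "delta_rot": [0, 0, 0], "claw": 0.6},
    {"linear": [0, 0, -0.2], "delta_rot": [0, 0, 0], "claw": 0.6},
    {"linear": [0, 0, 0], "delta_rot": [0, 0, 0], "claw": 0.6}
  ]
}}

```text
time_s: 2.1
ee_pos: [0.6589, 0.2133, 0.0749]
tcp_rot: [-0.004, -0.143, 0.99, -0.001]
wrist_force: [-0.0, 0.9, -0.2]
gripper_width: 0.0532
finger_force: 0.0
```

Request:
{"method": "step_arm", "body": {
  "steps": [
    {"linear": [0.015, 0, -0.2], "delta_rot": [0, 0, 0], "claw": 0.6},
    {"linear": [0, 0, -0.155], "delta_rot": [0, 0, 0], "claw": 0.6},
    {"linear": [0, 0, 0], "delta_rot": [0, 0, 0], "claw": 0.0},
    {"linear": [0, 0, 0], "delta_rot": [0, 0, 0], "claw": 0.0},
    {"linear": [0, 0, 0], "delta_rot": [0, 0, 0], "claw": 0.0},
    {"linear": [0, 0, 0], "delta_rot": [0, 0, 0], "claw": 0.0}
  ]
}}

```text
time_s: 2.85
ee_pos: [0.6665, 0.2145, 0.01]
tcp_rot: [0.002, -0.143, 0.99, 0.0]
wrist_force: [-0.5, -1.4, 8.3]
gripper_width: 0.0217
finger_force: 29.9
```

Request:
{"method": "step_arm", "body": {
  "steps": [
    {"linear": [0, 0, 0.2], "delta_rot": [0, 0, 0], "claw": 0.0},
    {"linear": [0, 0, 0.25], "delta_rot": [0, 0, -0.5], "claw": 0.0},
    {"linear": [0, -0.2, 0.1], "delta_rot": [0, 0, -0.5], "claw": 0.0},
    {"linear": [0, -0.2, 0], "delta_rot": [0, 0, -0.5], "claw": 0.0},
    {"linear": [0, -0.1, 0], "delta_rot": [0, 0, -0.55], "claw": 0.0},
    {"linear": [0, 0, 0], "delta_rot": [0, 0, 0], "claw": 0.0}
  ]
}}

```text
time_s: 3.6
ee_pos: [0.6648, 0.113, 0.1175]
tcp_rot: [-0.0, 0.001, 1.0, -0.0]
wrist_force: [0.0, 0.7, -1.3]
gripper_width: 0.0213
finger_force: 29.9
```

```bash
python3 - <<'E'
from h import *
s=cap("side");t=cap("top");st=robot.state();print(st["ee_pos"],st["tcp_rot"],st["wrist_force"],st["gripper_width"])
p=proj(s,st["ee_pos"])[0];q=proj(t,st["ee_pos"])[0];print(p,q)
def cr(c,p,w=50):
    x,y=int(min(max(p[0],w),512-w)),int(min(max(p[1],w),384-w));return cv2.resize(c["image"][y-w:y+w,x-w:x+w],(400,400),interpolation=cv2.INTER_CUBIC)
cv2.imwrite("pics/g1.png",np.hstack([cr(s,p),cr(t,q)]))
E
```

```text
[0.66453923 0.11668937 0.11733486] [-3.43257181e-04 -1.49356277e-03  9.99998496e-01  8.12471800e-04] [ 0.42972976  0.17768033 -1.29199068] 0.021434062485186967
[206.3297698  188.47377695] [192.53420412 131.0954986 ]
```

View pics/g1.png

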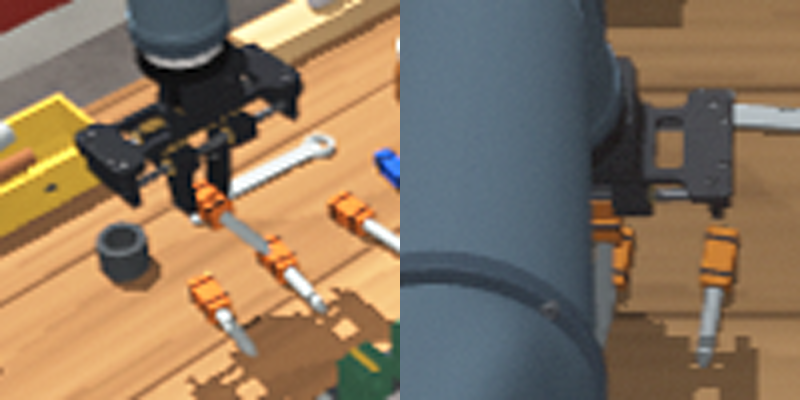

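The side crop shows the pin held between the fingers at (210,205), its shank ending near (268,248), just over the P3 handle. I'll check its height and pitch numerically.

```bash
python3 - <<'E'
from h import *
s=cap("side");st=robot.state();e=st["ee_pos"];print(e,st["wrist_force"])
p0=np.array([206,188])-50
for dz in(-.002,.004,.008,.012,.016):
  P=[e+[dx,0,dz] for dx in(-.08,-.055,-.022,.022)]
  print(dz,((proj(s,P)-p0)*4).round(0).tolist())
i=s["image"][178:218,186:236];cv2.imwrite("pics/g2.png",cv2.resize(i,(800,640))[:600])
E
```

```text
[0.66450679 0.11718209 0.11732048] [ 0.22118228  0.07670277 -1.81634177]
-0.002 [[259.0, 251.0], [240.0, 236.0], [217.0, 216.0], [186.0, 192.0]]
0.004 [[258.0, 245.0], [240.0, 231.0], [216.0, 211.0], [185.0, 186.0]]
0.008 [[258.0, 242.0], [239.0, 227.0], [216.0, 208.0], [185.0, 183.0]]
0.012 [[258.0, 239.0], [239.0, 224.0], [215.0, 204.0], [184.0, 180.0]]
0.016 [[257.0, 235.0], [239.0, 220.0], [215.0, 201.0], [184.0, 176.0]]
```

View pics/g2.png

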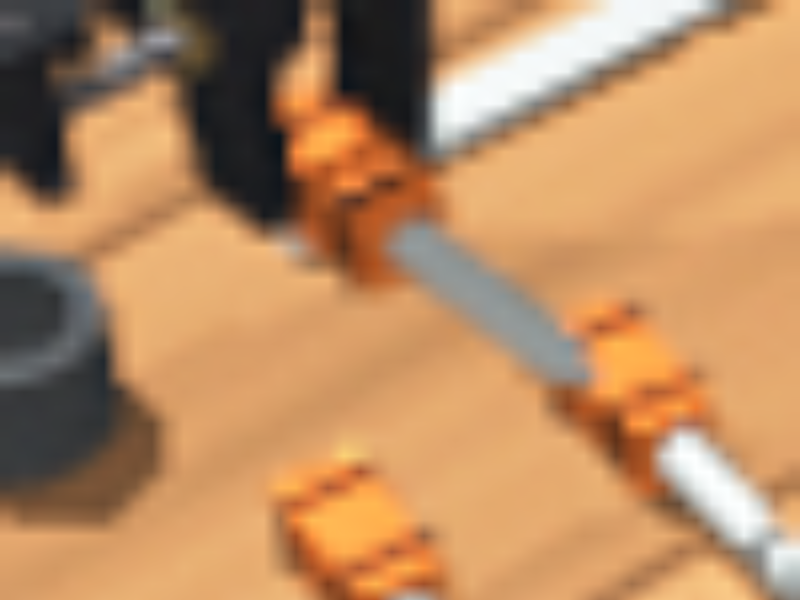

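Request:
{"method": "step_arm", "body": {
  "steps": [
    {"linear": [-0.22, -0.04, 0], "delta_rot": [0, 0, 0], "claw": 0.0},
    {"linear": [-0.22, 0, -0.1], "delta_rot": [0, 0, 0], "claw": 0.0},
    {"linear": [0, 0, -0.2], "delta_rot": [0, 0, 0], "claw": 0.0},
    {"linear": [0, 0, 0], "delta_rot": [0, 0, 0], "claw": 0.0},
    {"linear": [0, 0, 0], "delta_rot": [0, 0, 0], "claw": 0.0}
  ]
}}

```text
time_s: 4.38
ee_pos: [0.5782, 0.1075, 0.0587]
tcp_rot: [0.001, -0.001, 1.0, 0.0]
wrist_force: [0.1, 0.7, -1.0]
gripper_width: 0.022
finger_force: 29.9
```

```bash
cat > look.py <<'E'
import sys
from h import *
np.set_printoptions(precision=4,suppress=True)
s=cap("side");st=robot.state();e=st["ee_pos"];print(e,st["tcp_rot"],st["wrist_force"],st["gripper_width"],st["finger_force"])
x,y=proj(s,e+[-.05,0,0])[0].astype(int);w=40
o=np.array([x-w,y-w]);i=cv2.resize(s["image"][y-w:y+w,x-w:x+w],(600,600),interpolation=cv2.INTER_CUBIC)
cv2.imwrite(sys.argv[1],i)
for dz in(0,.005):print(((proj(s,[e+[dx,0,dz] for dx in(-.082,-.052,-.022)])-o+.5)*7.5-.5).round().tolist())
by=float(sys.argv[2]);print("mouth",((proj(s,[[.477,by,.055],[.462,by,.073]])-o+.5)*7.5-.5).round().tolist())
E
python3 look.py pics/a1.png .109
```

```text
[0.5785 0.1072 0.0591] [ 0.0013 -0.0006  1.      0.0004] [ 0.3797  0.0488 -1.2188] 0.0215665643497976 29.85615313053131
[[354.0, 345.0], [310.0, 309.0], [268.0, 274.0]]
[[353.0, 338.0], [310.0, 302.0], [267.0, 267.0]]
mouth [[380.0, 377.0], [401.0, 369.0]]
```

View pics/a1.png

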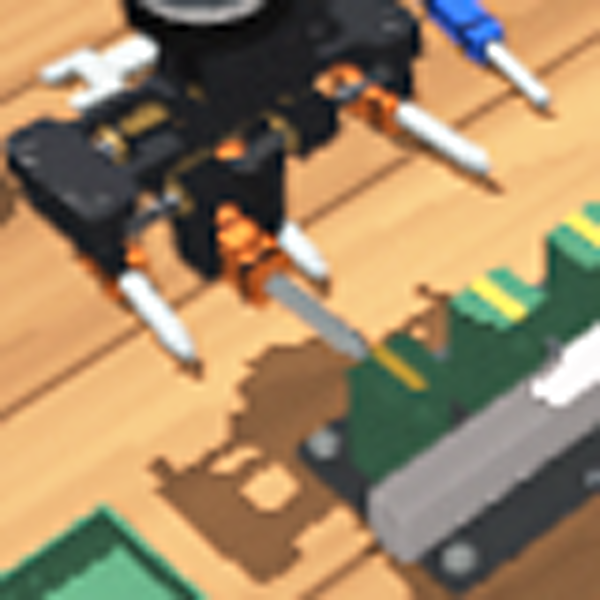

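The side crop shows the pin level in front of lug 0, its tip near (368,352) and the lug stripe at (400,367), which matches the predicted stripe position. The tip sits about 5 mm high, so I'll lower it and insert.

Request:
{"method": "step_arm", "body": {
  "steps": [
    {"linear": [0, 0.005, -0.025], "delta_rot": [0, 0, 0], "claw": 0.0},
    {"linear": [0, 0, 0], "delta_rot": [0, 0, 0], "claw": 0.0},
    {"linear": [-0.06, 0, 0], "delta_rot": [0, 0, 0], "claw": 0.0},
    {"linear": [-0.06, 0, 0], "delta_rot": [0, 0, 0], "claw": 0.0},
    {"linear": [-0.06, 0, 0], "delta_rot": [0, 0, 0], "claw": 0.0},
    {"linear": [0, 0, 0], "delta_rot": [0, 0, 0], "claw": 0.0}
  ]
}}

```text
time_s: 5.18
ee_pos: [0.5389, 0.1078, 0.0527]
tcp_rot: [-0.001, -0.0, 1.0, 0.0]
wrist_force: [-2.1, 2.9, -0.0]
gripper_width: 0.0216
finger_force: 29.9
```

Entering with low force; continue.

Request:
{"method": "step_arm", "body": {
  "steps": [
    {"linear": [-0.06, 0.003, 0], "delta_rot": [0, 0, 0], "claw": 0.0},
    {"linear": [-0.06, 0, 0], "delta_rot": [0, 0, 0], "claw": 0.0},
    {"linear": [-0.04, 0, 0], "delta_rot": [0, 0, 0], "claw": 0.0},
    {"linear": [-0.03, 0, 0], "delta_rot": [0, 0, 0], "claw": 0.0},
    {"linear": [0, 0, 0], "delta_rot": [0, 0, 0], "claw": 0.0}
  ]
}}

```text
time_s: 5.8
ee_pos: [0.5072, 0.1079, 0.0538]
tcp_rot: [0.005, 0.0, 1.0, 0.001]
wrist_force: [9.6, 1.3, -4.6]
gripper_width: 0.0219
finger_force: 29.9
```

Request:
{"method": "step_arm", "body": {
  "steps": [
    {"linear": [-0.03, 0, 0], "delta_rot": [0, 0, 0], "claw": 0.0},
    {"linear": [0, 0, 0], "delta_rot": [0, 0, 0], "claw": 0.0}
  ]
}}

```text
time_s: 6.05
ee_pos: [0.5069, 0.1078, 0.0549]
tcp_rot: [0.01, 0.001, 1.0, 0.001]
wrist_force: [21.4, -0.1, -12.0]
gripper_width: 0.0216
finger_force: 30.0
```

```bash
python3 look.py pics/a2.png .109
```

```text
[0.5069 0.1077 0.0549] [0.0099 0.0007 0.9999 0.0011] [ 21.2501   0.0236 -11.967 ] 0.021751053135654428 29.981055557727814
[[356.0, 344.0], [310.0, 306.0], [265.0, 269.0]]
[[356.0, 337.0], [310.0, 299.0], [265.0, 261.0]]
mouth [[275.0, 280.0], [296.0, 271.0]]
```

View pics/a2.png

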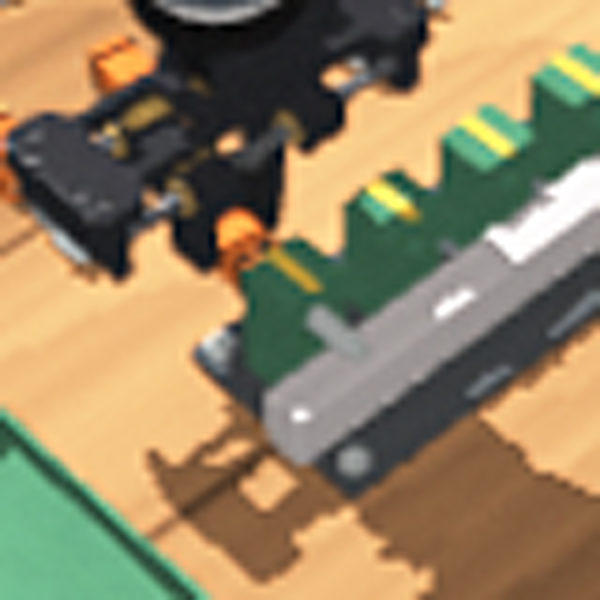

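The crop shows the handle against lug 0 and the shank sticking out behind it at (340,330), so the pin is home. Releasing and going to P2.

Request:
{"method": "step_arm", "body": {
  "steps": [
    {"linear": [0.05, 0, 0], "delta_rot": [0, 0, 0], "claw": 0.45},
    {"linear": [0, 0, 0], "delta_rot": [0, 0, 0], "claw": 0.45},
    {"linear": [0, 0, 0.2], "delta_rot": [0, 0, 0], "claw": 0.45},
    {"linear": [0, 0, 0.3], "delta_rot": [0, 0, 0], "claw": 0.5},
    {"linear": [0.28, 0.04, 0], "delta_rot": [0, 0, -0.4], "claw": 0.6},
    {"linear": [0.28, 0.04, 0], "delta_rot": [0, 0, -0.4], "claw": 0.6},
    {"linear": [0.2, 0.01, 0], "delta_rot": [0, 0, -0.4], "claw": 0.6},
    {"linear": [0, 0, 0], "delta_rot": [0, 0, 0], "claw": 0.6}
  ]
}}

```text
time_s: 7.1
ee_pos: [0.6596, 0.1255, 0.1516]
tcp_rot: [-0.0, 0.084, 0.996, -0.001]
wrist_force: [0.3, 0.0, 0.1]
gripper_width: 0.0526
finger_force: 0.0
```

```bash
cat > chk.py <<'E'
from h import *
np.set_printoptions(precision=4,suppress=True)
st=robot.state();q=st["tcp_rot"];print(st["time_s"],st["ee_pos"],"yaw",np.degrees(2*np.arctan2(q[2],q[1]))-180)
t=cap("top")
for col in("orange","blue"):
  for r in tools(t,col,.013,(100,60,345,240)):print(col,*r)
s=cap("side")
for col in("orange","blue"):
  for a,ce,p in blobs(s,col,12,(150,100,420,300)):print("side",col,a,ce.round(1),onplane(s,ce,.013)[:2])
E
python3 chk.py
```

```text
7.1 [0.6596 0.1255 0.1516] yaw -9.618308239839592
orange 110 [194.8 144.1] [0.6592 0.1267] 170.3 [-0.0224  0.0217] shank 236 [0.597  0.1624] 147.5 line 150.1
orange 114 [221.2 144.5] [0.6579 0.0485] 169.2 [-0.0221  0.0248] shank 90 [0.6053 0.055 ] 171.7 line 173.0
orange 118 [252.5 145.1] [ 0.6558 -0.0441] -176.6 [-0.0224  0.0245] shank 90 [ 0.6046 -0.0471] -175.6 line -176.6
orange 118 [309.2 148.6] [ 0.6453 -0.2111] 169.8 [-0.0222  0.0214] shank 89 [ 0.5932 -0.2041] 172.3 line 172.3
orange 91 [196.8 194.2] [0.5091 0.1171] 177.9 [-0.0186  0.02  ] shank 739 [0.4354 0.1122] -91.0 line -176.2
blue 101 [278.  140.5] [ 0.6699 -0.1196] 170.9 [-0.0294  0.0287] shank 65 [ 0.6195 -0.1108] 168.9 line 170.1
side orange 41 [258.7 157. ] [ 0.7717 -0.2326]
side orange 65 [275.2 173.2] [ 0.6463 -0.2077]
side orange 43 [156.1 180.1] [0.9412 0.1708]
side orange 65 [243.1 190.6] [ 0.6568 -0.0426]
side orange 69 [224.2 201.6] [0.6591 0.0496]
side orange 63 [207.9 212. ] [0.6575 0.1278]
side orange 61 [237.2 224.3] [0.5389 0.0888]
side blue 487 [400.3 106.6] [ 0.5857 -1.0508]
side blue 57 [254.7 180.7] [ 0.6693 -0.1151]
```

Request:
{"method": "step_arm", "body": {
  "steps": [
    {"linear": [0, 0.005, -0.28], "delta_rot": [0, 0, 0], "claw": 0.6},
    {"linear": [0, 0, -0.28], "delta_rot": [0, 0, 0], "claw": 0.6},
    {"linear": [0, 0, -0.16], "delta_rot": [0, 0, 0], "claw": 0.6},
    {"linear": [0, 0, 0], "delta_rot": [0, 0, 0], "claw": 0.6}
  ]
}}

```text
time_s: 7.7
ee_pos: [0.6549, 0.1264, 0.0062]
tcp_rot: [-0.003, 0.083, 0.997, -0.001]
wrist_force: [1.2, -0.6, -0.0]
gripper_width: 0.0526
finger_force: 0.0
```

Request:
{"method": "step_arm", "body": {
  "steps": [
    {"linear": [0.005, 0, 0], "delta_rot": [0, 0, 0], "claw": 0.0},
    {"linear": [0, 0, 0], "delta_rot": [0, 0, 0], "claw": 0.0},
    {"linear": [0, 0, 0], "delta_rot": [0, 0, 0], "claw": 0.0},
    {"linear": [0, 0, 0], "delta_rot": [0, 0, 0], "claw": 0.0}
  ]
}}

```text
time_s: 8.2
ee_pos: [0.6607, 0.1266, 0.01]
tcp_rot: [0.001, 0.084, 0.996, 0.0]
wrist_force: [-1.8, -0.7, 6.5]
gripper_width: 0.0214
finger_force: 30.0
```

Request:
{"method": "step_arm", "body": {
  "steps": [
    {"linear": [0, 0, 0.2], "delta_rot": [0, 0, 0.2], "claw": 0.0},
    {"linear": [0, 0, 0.25], "delta_rot": [0, 0, 0.3], "claw": 0.0},
    {"linear": [-0.1, -0.2, 0], "delta_rot": [0, 0, 0.4], "claw": 0.0},
    {"linear": [-0.15, -0.19, 0], "delta_rot": [0, 0, 0.3], "claw": 0.0},
    {"linear": [-0.17, 0, -0.07], "delta_rot": [0, 0, 0], "claw": 0.0},
    {"linear": [0, 0, -0.15], "delta_rot": [0, 0, 0], "claw": 0.0},
    {"linear": [0, 0, 0], "delta_rot": [0, 0, 0], "claw": 0.0},
    {"linear": [0, 0, 0], "delta_rot": [0, 0, 0], "claw": 0.0}
  ]
}}

```text
time_s: 9.2
ee_pos: [0.5768, 0.049, 0.0555]
tcp_rot: [0.001, -0.0, 1.0, 0.0]
wrist_force: [0.3, -0.1, -1.1]
gripper_width: 0.0216
finger_force: 30.0
```

Request:
{"method": "step_arm", "body": {
  "steps": [
    {"linear": [-0.06, 0, -0.008], "delta_rot": [0, 0, 0], "claw": 0.0},
    {"linear": [-0.06, 0, 0], "delta_rot": [0, 0, 0], "claw": 0.0},
    {"linear": [-0.06, 0, 0], "delta_rot": [0, 0, 0], "claw": 0.0},
    {"linear": [0, 0, 0], "delta_rot": [0, 0, 0], "claw": 0.0}
  ]
}}

```text
time_s: 9.7
ee_pos: [0.5386, 0.0489, 0.0532]
tcp_rot: [-0.001, -0.0, 1.0, -0.0]
wrist_force: [1.2, -0.2, -2.1]
gripper_width: 0.0217
finger_force: 30.0
```

Request:
{"method": "step_arm", "body": {
  "steps": [
    {"linear": [-0.06, 0, 0], "delta_rot": [0, 0, 0], "claw": 0.0},
    {"linear": [-0.06, 0, 0], "delta_rot": [0, 0, 0], "claw": 0.0},
    {"linear": [-0.05, 0, 0], "delta_rot": [0, 0, 0], "claw": 0.0},
    {"linear": [-0.05, 0, 0], "delta_rot": [0, 0, 0], "claw": 0.0},
    {"linear": [0, 0, 0], "delta_rot": [0, 0, 0], "claw": 0.0}
  ]
}}

```text
time_s: 10.32
ee_pos: [0.5029, 0.0489, 0.0549]
tcp_rot: [0.008, 0.0, 1.0, 0.001]
wrist_force: [14.5, -1.7, -8.0]
gripper_width: 0.0215
finger_force: 30.0
```

Request:
{"method": "step_arm", "body": {
  "steps": [
    {"linear": [0.035, 0, 0], "delta_rot": [0, 0, 0], "claw": 0.45},
    {"linear": [0, 0, 0], "delta_rot": [0, 0, 0], "claw": 0.45},
    {"linear": [0, 0, 0.2], "delta_rot": [0, 0, 0], "claw": 0.45},
    {"linear": [0, 0, 0.3], "delta_rot": [0, 0, 0], "claw": 0.5},
    {"linear": [0.28, 0, 0], "delta_rot": [0, 0, -0.3], "claw": 0.6},
    {"linear": [0.28, 0, 0], "delta_rot": [0, 0, -0.3], "claw": 0.6},
    {"linear": [0.22, 0, 0], "delta_rot": [0, 0, -0.25], "claw": 0.6},
    {"linear": [0, 0, 0], "delta_rot": [0, 0, 0], "claw": 0.6}
  ]
}}

```text
time_s: 11.32
ee_pos: [0.6603, 0.0488, 0.1523]
tcp_rot: [0.0, 0.059, 0.998, -0.0]
wrist_force: [-0.5, -0.0, -0.4]
gripper_width: 0.053
finger_force: 0.0
```

```bash
python3 chk.py
```

```text
11.325 [0.6603 0.0488 0.1523] yaw -6.807394070528659
orange 51 [223.4 143.9] [0.6596 0.0421] 176.9 [-0.0184  0.0218] shank 652 [0.5945 0.0736] -178.3 line 154.1
orange 110 [252.4 144.6] [ 0.6574 -0.0439] -178.1 [-0.0206  0.0198] shank 90 [ 0.6046 -0.0471] -175.6 line -176.5
orange 121 [309.1 148.5] [ 0.6457 -0.2109] 172.2 [-0.0221  0.0216] shank 89 [ 0.5932 -0.2041] 172.3 line 172.6
blue 103 [278.  140.5] [ 0.67   -0.1195] 170.4 [-0.0298  0.0287] shank 64 [ 0.6193 -0.1111] 167.6 line 170.6
side orange 40 [258.5 157. ] [ 0.7722 -0.2321]
side orange 67 [275.3 173.3] [ 0.6459 -0.2074]
side orange 39 [155.9 180.3] [0.9407 0.1717]
side orange 66 [243.1 190.6] [ 0.6569 -0.0426]
side orange 68 [224.2 201.7] [0.6589 0.0499]
side orange 62 [250.3 215.5] [0.5389 0.0267]
side orange 50 [237.1 224. ] [0.5403 0.0883]
side blue 356 [404.5 106.5] [ 0.5722 -1.0678]
side blue 57 [254.7 180.7] [ 0.6693 -0.1151]
```

Request:
{"method": "step_arm", "body": {
  "steps": [
    {"linear": [0, 0, -0.28], "delta_rot": [0, 0, 0], "claw": 0.6},
    {"linear": [0, 0, -0.28], "delta_rot": [0, 0, 0], "claw": 0.6},
    {"linear": [0, 0, -0.17], "delta_rot": [0, 0, 0], "claw": 0.6},
    {"linear": [0, 0, 0], "delta_rot": [0, 0, 0], "claw": 0.6},
    {"linear": [0, 0, 0], "delta_rot": [0, 0, 0], "claw": 0.0},
    {"linear": [0, 0, 0], "delta_rot": [0, 0, 0], "claw": 0.0},
    {"linear": [0, 0, 0], "delta_rot": [0, 0, 0], "claw": 0.0},
    {"linear": [0, 0, 0], "delta_rot": [0, 0, 0], "claw": 0.0}
  ]
}}

```text
time_s: 12.42
ee_pos: [0.6596, 0.0488, 0.0083]
tcp_rot: [0.001, 0.059, 0.998, 0.0]
wrist_force: [-1.4, -0.4, 6.9]
gripper_width: 0.0216
finger_force: 29.9
```

Request:
{"method": "step_arm", "body": {
  "steps": [
    {"linear": [0, 0, 0.2], "delta_rot": [0, 0, 0.2], "claw": 0.0},
    {"linear": [0, 0, 0.25], "delta_rot": [0, 0, 0.25], "claw": 0.0},
    {"linear": [-0.1, -0.15, 0], "delta_rot": [0, 0, 0.25], "claw": 0.0},
    {"linear": [-0.15, -0.15, 0], "delta_rot": [0, 0, 0.15], "claw": 0.0},
    {"linear": [-0.17, 0, -0.07], "delta_rot": [0, 0, 0], "claw": 0.0},
    {"linear": [0, 0, -0.15], "delta_rot": [0, 0, 0], "claw": 0.0},
    {"linear": [0, 0, 0], "delta_rot": [0, 0, 0], "claw": 0.0},
    {"linear": [0, 0, 0], "delta_rot": [0, 0, 0], "claw": 0.0}
  ]
}}

```text
time_s: 13.42
ee_pos: [0.5758, -0.0111, 0.0539]
tcp_rot: [0.001, -0.0, 1.0, 0.0]
wrist_force: [-0.0, 0.8, -0.3]
gripper_width: 0.0215
finger_force: 29.9
```

Request:
{"method": "step_arm", "body": {
  "steps": [
    {"linear": [-0.06, 0, -0.008], "delta_rot": [0, 0, 0], "claw": 0.0},
    {"linear": [-0.06, 0, 0], "delta_rot": [0, 0, 0], "claw": 0.0},
    {"linear": [-0.06, 0, 0], "delta_rot": [0, 0, 0], "claw": 0.0},
    {"linear": [0, 0, 0], "delta_rot": [0, 0, 0], "claw": 0.0}
  ]
}}

```text
time_s: 13.92
ee_pos: [0.5376, -0.0112, 0.0516]
tcp_rot: [-0.001, -0.0, 1.0, -0.0]
wrist_force: [1.1, -0.1, -2.3]
gripper_width: 0.0216
finger_force: 29.9
```

Request:
{"method": "step_arm", "body": {
  "steps": [
    {"linear": [-0.06, 0, 0], "delta_rot": [0, 0, 0], "claw": 0.0},
    {"linear": [-0.06, 0, 0], "delta_rot": [0, 0, 0], "claw": 0.0},
    {"linear": [-0.05, 0, 0], "delta_rot": [0, 0, 0], "claw": 0.0},
    {"linear": [-0.04, 0, 0], "delta_rot": [0, 0, 0], "claw": 0.0},
    {"linear": [0, 0, 0], "delta_rot": [0, 0, 0], "claw": 0.0}
  ]
}}

```text
time_s: 14.55
ee_pos: [0.5038, -0.0112, 0.0533]
tcp_rot: [0.007, -0.0, 1.0, 0.0]
wrist_force: [13.5, -0.7, -8.8]
gripper_width: 0.0216
finger_force: 30.0
```

Request:
{"method": "step_arm", "body": {
  "steps": [
    {"linear": [0.035, 0, 0], "delta_rot": [0, 0, 0], "claw": 0.45},
    {"linear": [0, 0, 0], "delta_rot": [0, 0, 0], "claw": 0.45},
    {"linear": [0, 0, 0.2], "delta_rot": [0, 0, 0], "claw": 0.45},
    {"linear": [0, 0, 0.3], "delta_rot": [0, 0, 0], "claw": 0.5},
    {"linear": [0.28, -0.06, 0], "delta_rot": [0, 0, 0.15], "claw": 0.6},
    {"linear": [0.28, -0.06, 0], "delta_rot": [0, 0, 0.15], "claw": 0.6},
    {"linear": [0.21, -0.045, 0], "delta_rot": [0, 0, 0.07], "claw": 0.6},
    {"linear": [0, 0, 0], "delta_rot": [0, 0, 0], "claw": 0.6}
  ]
}}

```text
time_s: 15.55
ee_pos: [0.6591, -0.045, 0.1507]
tcp_rot: [-0.0, -0.025, 1.0, -0.0]
wrist_force: [-0.4, -0.2, -0.3]
gripper_width: 0.0526
finger_force: 0.0
```

```bash
python3 chk.py
```

```text
15.55 [ 0.6591 -0.045   0.1507] yaw 2.9185527765369272
orange 119 [309.2 148.4] [ 0.6459 -0.211 ] 171.1 [-0.0218  0.0218] shank 89 [ 0.5932 -0.2041] 172.3 line 172.6
side orange 40 [258.3 157.1] [ 0.7721 -0.2309]
side orange 68 [275.2 173.2] [ 0.6461 -0.2075]
side orange 44 [156.5 179.9] [0.9413 0.1688]
side orange 64 [243.  190.4] [ 0.6578 -0.0431]
side orange 59 [262.9 207.3] [ 0.5385 -0.0358]
side orange 66 [250.6 215.4] [0.5386 0.0253]
side orange 43 [237.5 224.7] [0.5366 0.0896]
side blue 187 [409.9 105. ] [ 0.5611 -1.1019]
side blue 59 [260.5 184.7] [ 0.6359 -0.1154]
```

Request:
{"method": "step_arm", "body": {
  "steps": [
    {"linear": [0, 0, -0.28], "delta_rot": [0, 0, 0], "claw": 0.6},
    {"linear": [0, 0, -0.28], "delta_rot": [0, 0, 0], "claw": 0.6},
    {"linear": [0, 0, -0.16], "delta_rot": [0, 0, 0], "claw": 0.6},
    {"linear": [0, 0, 0], "delta_rot": [0, 0, 0], "claw": 0.6},
    {"linear": [0, 0, 0], "delta_rot": [0, 0, 0], "claw": 0.0},
    {"linear": [0, 0, 0], "delta_rot": [0, 0, 0], "claw": 0.0},
    {"linear": [0, 0, 0], "delta_rot": [0, 0, 0], "claw": 0.0},
    {"linear": [0, 0, 0], "delta_rot": [0, 0, 0], "claw": 0.0}
  ]
}}

```text
time_s: 16.65
ee_pos: [0.6586, -0.0442, 0.0087]
tcp_rot: [0.001, -0.026, 1.0, -0.0]
wrist_force: [-2.7, -0.2, 6.7]
gripper_width: 0.022
finger_force: 30.0
```

Request:
{"method": "step_arm", "body": {
  "steps": [
    {"linear": [0, 0, 0.2], "delta_rot": [0, 0, -0.07], "claw": 0.0},
    {"linear": [0, 0, 0.25], "delta_rot": [0, 0, -0.1], "claw": 0.0},
    {"linear": [-0.1, -0.065, 0], "delta_rot": [0, 0, -0.1], "claw": 0.0},
    {"linear": [-0.15, -0.07, 0], "delta_rot": [0, 0, -0.1], "claw": 0.0},
    {"linear": [-0.17, 0, -0.07], "delta_rot": [0, 0, 0], "claw": 0.0},
    {"linear": [0, 0, -0.15], "delta_rot": [0, 0, 0], "claw": 0.0},
    {"linear": [0, 0, 0], "delta_rot": [0, 0, 0], "claw": 0.0},
    {"linear": [0, 0, 0], "delta_rot": [0, 0, 0], "claw": 0.0}
  ]
}}

```text
time_s: 17.65
ee_pos: [0.5748, -0.0711, 0.0543]
tcp_rot: [0.001, -0.0, 1.0, -0.0]
wrist_force: [0.4, 0.3, -1.5]
gripper_width: 0.0218
finger_force: 30.0
```

Request:
{"method": "step_arm", "body": {
  "steps": [
    {"linear": [-0.06, 0, -0.008], "delta_rot": [0, 0, 0], "claw": 0.0},
    {"linear": [-0.06, 0, 0], "delta_rot": [0, 0, 0], "claw": 0.0},
    {"linear": [-0.06, 0, 0], "delta_rot": [0, 0, 0], "claw": 0.0},
    {"linear": [0, 0, 0], "delta_rot": [0, 0, 0], "claw": 0.0}
  ]
}}

```text
time_s: 18.15
ee_pos: [0.5366, -0.0713, 0.052]
tcp_rot: [-0.001, 0.0, 1.0, 0.0]
wrist_force: [0.7, -0.9, -1.0]
gripper_width: 0.022
finger_force: 30.0
```

Request:
{"method": "step_arm", "body": {
  "steps": [
    {"linear": [-0.06, 0, 0], "delta_rot": [0, 0, 0], "claw": 0.0},
    {"linear": [-0.06, 0, 0], "delta_rot": [0, 0, 0], "claw": 0.0},
    {"linear": [-0.05, 0, 0], "delta_rot": [0, 0, 0], "claw": 0.0},
    {"linear": [-0.04, 0, 0], "delta_rot": [0, 0, 0], "claw": 0.0},
    {"linear": [0, 0, 0], "delta_rot": [0, 0, 0], "claw": 0.0}
  ]
}}

```text
time_s: 18.77
ee_pos: [0.5038, -0.0712, 0.0538]
tcp_rot: [0.008, -0.0, 1.0, -0.001]
wrist_force: [17.1, -0.2, -10.0]
gripper_width: 0.022
finger_force: 30.0
```

Request:
{"method": "step_arm", "body": {
  "steps": [
    {"linear": [0.035, 0, 0], "delta_rot": [0, 0, 0], "claw": 0.45},
    {"linear": [0, 0, 0], "delta_rot": [0, 0, 0], "claw": 0.45},
    {"linear": [0, 0, 0.2], "delta_rot": [0, 0, 0], "claw": 0.45},
    {"linear": [0, 0, 0.3], "delta_rot": [0, 0, 0], "claw": 0.5},
    {"linear": [0.18, -0.175, 0], "delta_rot": [0, 0, -0.25], "claw": 0.6},
    {"linear": [0.18, -0.175, 0], "delta_rot": [0, 0, -0.25], "claw": 0.6},
    {"linear": [0.18, -0.175, 0], "delta_rot": [0, 0, -0.25], "claw": 0.6},
    {"linear": [0.17, -0.175, 0], "delta_rot": [0, 0, -0.23], "claw": 0.6}
  ]
}}

```text
time_s: 19.77
ee_pos: [0.645, -0.212, 0.1514]
tcp_rot: [-0.001, 0.069, 0.998, 0.0]
wrist_force: [0.1, -0.3, -0.2]
gripper_width: 0.0531
finger_force: 0.0
```

```bash
python3 chk.py
```

```text
19.775 [ 0.645  -0.212   0.1514] yaw -7.883814890288278
orange 120 [196.6 194.1] [0.5095 0.1175] -178.4 [-0.021   0.0231] shank 671 [0.4385 0.1026] 136.8 line -168.2
orange 133 [218.9 194.2] [0.5093 0.053 ] 179.4 [-0.0212  0.0229] shank 935 [0.4417 0.0546] 97.8 line 178.6
orange 120 [240.5 194. ] [ 0.5099 -0.0095] -179.5 [-0.0206  0.0205] shank 1007 [ 0.4402 -0.0098] -95.0 line -179.7
orange 120 [262.3 194.3] [ 0.509  -0.0724] -179.3 [-0.0215  0.0196] shank 1103 [ 0.4401 -0.0726] 101.8 line -179.8
blue 106 [277.6 151.5] [ 0.6366 -0.1178] 172.9 [-0.0295  0.0289] shank 257 [ 0.5565 -0.1454] -144.0 line -161.0
side orange 25 [358.4 122.9] [ 0.6406 -0.7666]
side orange 38 [258.4 156.9] [ 0.7727 -0.2321]
side orange 69 [275.2 173.2] [ 0.6462 -0.2076]
side orange 38 [156.2 180.1] [0.9413 0.1704]
side orange 56 [275.4 199.4] [ 0.5367 -0.0994]
side orange 58 [263.2 207.1] [ 0.5382 -0.0371]
side orange 67 [250.6 215.6] [0.5379 0.0261]
side orange 44 [237.4 224.6] [0.5371 0.0894]
side blue 72 [414.9 103.6] [ 0.5513 -1.134 ]
side blue 58 [260.5 184.6] [ 0.6362 -0.1156]
```

Request:
{"method": "step_arm", "body": {
  "steps": [
    {"linear": [0, 0, -0.28], "delta_rot": [0, 0, 0], "claw": 0.6},
    {"linear": [0, 0, -0.28], "delta_rot": [0, 0, 0], "claw": 0.6},
    {"linear": [0, 0, -0.165], "delta_rot": [0, 0, 0], "claw": 0.6},
    {"linear": [0, 0, 0], "delta_rot": [0, 0, 0], "claw": 0.6},
    {"linear": [0, 0, 0], "delta_rot": [0, 0, 0], "claw": 0.0},
    {"linear": [0, 0, 0], "delta_rot": [0, 0, 0], "claw": 0.0},
    {"linear": [0, 0, 0], "delta_rot": [0, 0, 0], "claw": 0.0},
    {"linear": [0, 0, 0], "delta_rot": [0, 0, 0], "claw": 0.0}
  ]
}}

```text
time_s: 20.88
ee_pos: [0.6453, -0.2112, 0.0079]
tcp_rot: [0.0, 0.068, 0.998, -0.0]
wrist_force: [-1.1, -0.0, 6.1]
gripper_width: 0.0216
finger_force: 30.0
```

Request:
{"method": "step_arm", "body": {
  "steps": [
    {"linear": [0, 0, 0.2], "delta_rot": [0, 0, 0.2], "claw": 0.0},
    {"linear": [0, 0, 0.25], "delta_rot": [0, 0, 0.3], "claw": 0.0},
    {"linear": [-0.1, 0.2, 0], "delta_rot": [0, 0, 0.3], "claw": 0.0},
    {"linear": [-0.1, 0.2, 0], "delta_rot": [0, 0, 0.18], "claw": 0.0},
    {"linear": [-0.15, 0, -0.07], "delta_rot": [0, 0, 0], "claw": 0.0},
    {"linear": [0, 0, -0.15], "delta_rot": [0, 0, 0], "claw": 0.0},
    {"linear": [0, 0, 0], "delta_rot": [0, 0, 0], "claw": 0.0},
    {"linear": [0, 0, 0], "delta_rot": [0, 0, 0], "claw": 0.0}
  ]
}}

```text
time_s: 21.88
ee_pos: [0.5756, -0.1313, 0.0536]
tcp_rot: [0.0, -0.0, 1.0, -0.0]
wrist_force: [0.9, -0.4, -1.1]
gripper_width: 0.0216
finger_force: 30.0
```

Request:
{"method": "step_arm", "body": {
  "steps": [
    {"linear": [-0.06, 0, -0.008], "delta_rot": [0, 0, 0], "claw": 0.0},
    {"linear": [-0.06, 0, 0], "delta_rot": [0, 0, 0], "claw": 0.0},
    {"linear": [-0.06, 0, 0], "delta_rot": [0, 0, 0], "claw": 0.0},
    {"linear": [0, 0, 0], "delta_rot": [0, 0, 0], "claw": 0.0}
  ]
}}

```text
time_s: 22.38
ee_pos: [0.5376, -0.1313, 0.0514]
tcp_rot: [-0.0, 0.0, 1.0, 0.0]
wrist_force: [-0.5, -0.8, -0.8]
gripper_width: 0.0216
finger_force: 30.0
```

Request:
{"method": "step_arm", "body": {
  "steps": [
    {"linear": [-0.06, 0, 0], "delta_rot": [0, 0, 0], "claw": 0.0},
    {"linear": [-0.06, 0, 0], "delta_rot": [0, 0, 0], "claw": 0.0},
    {"linear": [-0.05, 0, 0], "delta_rot": [0, 0, 0], "claw": 0.0},
    {"linear": [-0.04, 0, 0], "delta_rot": [0, 0, 0], "claw": 0.0},
    {"linear": [0, 0, 0], "delta_rot": [0, 0, 0], "claw": 0.0}
  ]
}}

```text
time_s: 23.0
ee_pos: [0.5022, -0.1313, 0.0527]
tcp_rot: [0.006, -0.001, 1.0, -0.001]
wrist_force: [10.2, -0.5, -6.0]
gripper_width: 0.0217
finger_force: 30.0
```

Request:
{"method": "step_arm", "body": {
  "steps": [
    {"linear": [0.035, 0, 0], "delta_rot": [0, 0, 0], "claw": 0.45},
    {"linear": [0, 0, 0], "delta_rot": [0, 0, 0], "claw": 0.45},
    {"linear": [0, 0, 0.2], "delta_rot": [0, 0, 0], "claw": 0.45},
    {"linear": [0, 0, 0.3], "delta_rot": [0, 0, 0], "claw": 0.5},
    {"linear": [0.2, -0.2, 0], "delta_rot": [0, 0, -0.3], "claw": 0.6},
    {"linear": [0.2, -0.2, 0], "delta_rot": [0, 0, -0.3], "claw": 0.6},
    {"linear": [0.2, -0.1, 0], "delta_rot": [0, 0, -0.3], "claw": 0.6},
    {"linear": [0.07, 0, 0], "delta_rot": [0, 0, 0], "claw": 0.6}
  ]
}}

```text
time_s: 24.0
ee_pos: [0.6386, -0.2333, 0.1507]
tcp_rot: [-0.0, 0.064, 0.998, -0.001]
wrist_force: [0.2, -0.4, -0.1]
gripper_width: 0.0531
finger_force: 0.0
```

```bash
python3 chk.py; python3 - <<'E'
from h import *
s=cap("side");t=cap("top")
x,y=proj(s,[.45,-.3,.07])[0].astype(int);print(x,y)
b=cv2.resize(s["image"][y-25:y+25,x-25:x+25],(400,400),interpolation=cv2.INTER_CUBIC)
cv2.imwrite("pics/b1.png",np.hstack([b,cv2.resize(t["image"][120:210,185:325],(400,257))[:257] if 0 else cv2.resize(t["image"][130:210,250:330],(400,400),interpolation=cv2.INTER_CUBIC)]))
np.save("side1.npy",s,allow_pickle=True)
E
```

```text
24.0 [ 0.6386 -0.2333  0.1507] yaw -7.33473314469029
orange 122 [196.7 194. ] [0.5097 0.1172] -179.9 [-0.0206  0.0233] shank 679 [0.4385 0.1025] 136.9 line -168.3
orange 134 [218.9 194.2] [0.5091 0.053 ] 178.7 [-0.0214  0.0228] shank 930 [0.4422 0.0553] 100.0 line 178.1
orange 120 [240.5 194. ] [ 0.5099 -0.0095] -179.5 [-0.0206  0.0205] shank 955 [ 0.4422 -0.0098] -93.8 line -179.7
orange 120 [262.3 194.3] [ 0.509  -0.0724] -179.3 [-0.0215  0.0196] shank 1018 [ 0.4396 -0.0708] -92.1 line 178.7
orange 127 [283.7 194. ] [ 0.5099 -0.1344] 178.9 [-0.0207  0.0206] shank 1113 [ 0.4401 -0.1337] 104.4 line 179.4
blue 104 [277.6 151.5] [ 0.6366 -0.1179] 173.7 [-0.0294  0.0289] shank 77 [ 0.5797 -0.1156] -163.7 line 177.8
side orange 29 [358.1 123. ] [ 0.6412 -0.7654]
side orange 37 [258.6 156.9] [ 0.7725 -0.2326]
side orange 40 [155.9 180.2] [0.9415 0.1714]
side orange 62 [286.6 191.4] [ 0.5386 -0.1623]
side orange 55 [275.3 199.4] [ 0.5369 -0.0987]
side orange 61 [263.2 207.1] [ 0.5384 -0.0374]
side orange 65 [250.6 215.6] [0.5379 0.0261]
side orange 44 [237.4 224.4] [0.5379 0.0889]
side blue 54 [415.8 103.2] [ 0.5496 -1.1406]
side blue 59 [260.5 184.7] [ 0.6359 -0.1154]
329 175
```

View pics/b1.png

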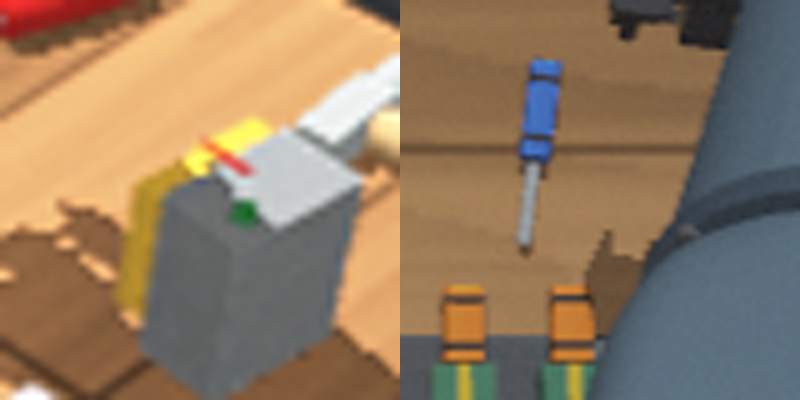

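The crops show the box in the side view, its red stripe running from (203,138) to (252,172). They also show the punch clear on the bench, handle at (541,110) and rod end at (525,247). All five pins are home.

```bash
python3 - <<'E'
from h import *
s=np.load("side1.npy",allow_pickle=True).item();t=np.load("top0.npy",allow_pickle=True).item()
S=lambda X,Y:onplane(s,(304+(X+.5)/8-.5,150+(Y+.5)/8-.5),.1)[:2].round(4)
T=lambda X,Y:onplane(t,(315+(X+.5)/5.714-.5,190+(Y+.5)/6.667-.5),.1)[:2].round(4)
print("side stripe",S(203,138),S(252,172),"front/back yellow edge L,R",S(250,117),S(295,127),S(362,183),S(275,228))
print("top stripe",T(210,125),T(208,197),"corners FL FR BR BL",T(122,108),T(295,128),T(293,300),T(108,278))
print("plate back edge",T(118,152),T(295,172))
E
```

```text
side stripe [ 0.4621 -0.3066] [ 0.4305 -0.3035] front/back yellow edge L,R [ 0.457  -0.3354] [ 0.4376 -0.345 ] [ 0.3906 -0.3345] [ 0.3981 -0.2794]
top stripe [ 0.4587 -0.3046] [ 0.4302 -0.3025] corners FL FR BR BL [ 0.4654 -0.2642] [ 0.4575 -0.3438] [ 0.3899 -0.3397] [ 0.3985 -0.2556]
plate back edge [ 0.448  -0.2618] [ 0.4401 -0.343 ]
```

Request:
{"method": "step_arm", "body": {
  "steps": [
    {"linear": [0, 0.2, 0], "delta_rot": [0, 0, 0.02], "claw": 0.6},
    {"linear": [0, 0.2, 0], "delta_rot": [0, 0, 0.02], "claw": 0.6},
    {"linear": [-0.01, 0.18, 0], "delta_rot": [0, 0, 0], "claw": 0.6},
    {"linear": [0, 0, -0.28], "delta_rot": [0, 0, 0], "claw": 0.6},
    {"linear": [0, 0, -0.28], "delta_rot": [0, 0, 0], "claw": 0.6},
    {"linear": [0, 0, -0.16], "delta_rot": [0, 0, 0], "claw": 0.6},
    {"linear": [0, 0, 0], "delta_rot": [0, 0, 0], "claw": 0.6},
    {"linear": [0, 0, 0], "delta_rot": [0, 0, 0], "claw": 0.6}
  ]
}}

```text
time_s: 25.2
ee_pos: [0.6365, -0.1155, 0.009]
tcp_rot: [0.001, 0.06, 0.998, -0.0]
wrist_force: [0.6, 0.1, 0.3]
gripper_width: 0.0527
finger_force: 0.0
```

Request:
{"method": "step_arm", "body": {
  "steps": [
    {"linear": [0, -0.01, -0.025], "delta_rot": [0, 0, 0], "claw": 0.6},
    {"linear": [0, 0, 0], "delta_rot": [0, 0, 0], "claw": 0.0},
    {"linear": [0, 0, 0], "delta_rot": [0, 0, 0], "claw": 0.0},
    {"linear": [0, 0, 0], "delta_rot": [0, 0, 0], "claw": 0.0},
    {"linear": [0, 0, 0], "delta_rot": [0, 0, 0], "claw": 0.0}
  ]
}}

```text
time_s: 25.82
ee_pos: [0.636, -0.1172, 0.0024]
tcp_rot: [0.0, 0.06, 0.998, -0.0]
wrist_force: [0.3, -0.7, 1.0]
gripper_width: 0.0175
finger_force: 30.0
```

Request:
{"method": "step_arm", "body": {
  "steps": [
    {"linear": [0, 0, 0.25], "delta_rot": [0, 0, 0], "claw": 0.0},
    {"linear": [0, -0.1, 0.23], "delta_rot": [0, 0, 0], "claw": 0.0},
    {"linear": [0, -0.25, 0], "delta_rot": [0, 0, 0.1], "claw": 0.0},
    {"linear": [0, -0.25, 0], "delta_rot": [0, 0, 0.1], "claw": 0.0},
    {"linear": [-0.1, -0.22, 0], "delta_rot": [0, 0, 0], "claw": 0.0},
    {"linear": [-0.14, -0.13, 0], "delta_rot": [0, 0, 0], "claw": 0.0},
    {"linear": [-0.1, -0.035, -0.1], "delta_rot": [0, 0, 0], "claw": 0.0},
    {"linear": [-0.03, 0, -0.15], "delta_rot": [0, 0, 0], "claw": 0.0}
  ]
}}

```text
time_s: 26.82
ee_pos: [0.5606, -0.3162, 0.0484]
tcp_rot: [0.0, 0.047, 0.999, -0.001]
wrist_force: [0.9, 1.0, -2.8]
gripper_width: 0.0178
finger_force: 30.0
```

```bash
python3 - <<'E'
from h import *
np.set_printoptions(precision=4,suppress=True)
s=cap("side");st=robot.state();e=st["ee_pos"];q=st["tcp_rot"];print(e,np.degrees(2*np.arctan2(q[2],q[1]))-180,st["gripper_width"])
n=np.array([.9957,-.0924,0]);m=np.array([.462,-.3055,.055])
x,y=proj(s,m+n*.04)[0].astype(int);o=np.array([x-30,y-30])
cv2.imwrite("pics/c1.png",cv2.resize(s["image"][y-30:y+30,x-30:x+30],(600,600),interpolation=cv2.INTER_CUBIC))
f=lambda P:((proj(s,P)-o+.5)*10-.5).round().tolist()
for dz in(0,.007,.014):print(dz,"tip, root",f([e-n*.08+[0,0,dz],e-n*.03+[0,0,dz]]))
print("mouth",f([m]),"stripe front",f([m+[0,0,.045]]))
E
```

```text
[ 0.5577 -0.3137  0.0438] -5.372216838008342 0.017910521299021983
0 tip, root [[353.0, 367.0], [263.0, 303.0]]
0.007 tip, root [[355.0, 353.0], [265.0, 289.0]]
0.014 tip, root [[357.0, 339.0], [267.0, 275.0]]
mouth [[387.0, 365.0]] stripe front [[402.0, 274.0]]
```

View pics/c1.png

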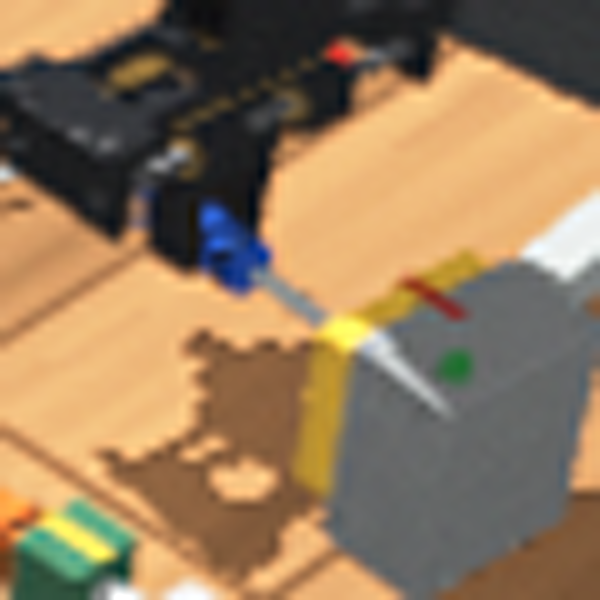

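The crop shows the blue punch gripped with its rod running from (265,278) toward the box front. It is parallel to the predicted axis and passes behind the near top corner at (330,325). Heights agree within a few mm, so I'll raise it 2.5 mm and go in.

Request:
{"method": "step_arm", "body": {
  "steps": [
    {"linear": [0, 0, 0.0125], "delta_rot": [0, 0, 0], "claw": 0.0},
    {"linear": [-0.05, 0.005, 0], "delta_rot": [0, 0, 0], "claw": 0.0},
    {"linear": [-0.05, 0.005, 0], "delta_rot": [0, 0, 0], "claw": 0.0},
    {"linear": [0, 0, 0], "delta_rot": [0, 0, 0], "claw": 0.0}
  ]
}}

```text
time_s: 27.38
ee_pos: [0.541, -0.3124, 0.0514]
tcp_rot: [-0.0, 0.046, 0.999, -0.0]
wrist_force: [-0.3, 0.3, -0.9]
gripper_width: 0.0175
finger_force: 30.0
```

Request:
{"method": "step_arm", "body": {
  "steps": [
    {"linear": [0, 0, -0.02], "delta_rot": [0, 0, 0], "claw": 0.0},
    {"linear": [0, 0, 0], "delta_rot": [0, 0, 0], "claw": 0.0},
    {"linear": [-0.025, 0.002, 0], "delta_rot": [0, 0, 0], "claw": 0.0},
    {"linear": [-0.015, 0.001, 0], "delta_rot": [0, 0, 0], "claw": 0.0},
    {"linear": [0, 0, 0], "delta_rot": [0, 0, 0], "claw": 0.0}
  ]
}}

```text
time_s: 28.0
ee_pos: [0.5341, -0.3116, 0.047]
tcp_rot: [0.0, 0.046, 0.999, -0.0]
wrist_force: [-0.3, -0.2, -1.4]
gripper_width: 0.0178
finger_force: 30.0
```

Request:
{"method": "step_arm", "body": {
  "steps": [
    {"linear": [-0.02, 0.002, 0], "delta_rot": [0, 0, 0], "claw": 0.0},
    {"linear": [0, 0, 0], "delta_rot": [0, 0, 0], "claw": 0.0}
  ]
}}

```text
time_s: 28.25
ee_pos: [0.5308, -0.3112, 0.0472]
tcp_rot: [0.001, 0.046, 0.999, -0.0]
wrist_force: [4.7, -0.2, -2.3]
gripper_width: 0.0176
finger_force: 30.0
```

Request:
{"method": "step_arm", "body": {
  "steps": [
    {"linear": [-0.015, 0.001, 0], "delta_rot": [0, 0, 0], "claw": 0.0},
    {"linear": [0, 0, 0], "delta_rot": [0, 0, 0], "claw": 0.0}
  ]
}}

```text
time_s: 28.5
ee_pos: [0.5289, -0.311, 0.0475]
tcp_rot: [0.002, 0.046, 0.999, -0.0]
wrist_force: [6.3, 0.5, -2.2]
gripper_width: 0.0175
finger_force: 30.0
```

Request:
{"method": "step_arm", "body": {
  "steps": [
    {"linear": [-0.02, 0.002, 0], "delta_rot": [0, 0, 0], "claw": 0.0},
    {"linear": [0, 0, 0], "delta_rot": [0, 0, 0], "claw": 0.0}
  ]
}}

```text
time_s: 28.75
ee_pos: [0.5287, -0.3109, 0.0486]
tcp_rot: [0.006, 0.045, 0.999, -0.001]
wrist_force: [12.9, -0.9, -3.6]
gripper_width: 0.0179
finger_force: 30.0
```

Hard stop reached, so the button is fully in. Holding, then withdrawing.

Request:
{"method": "step_arm", "body": {
  "steps": [
    {"linear": [0, 0, 0], "delta_rot": [0, 0, 0], "claw": 0.0},
    {"linear": [0, 0, 0], "delta_rot": [0, 0, 0], "claw": 0.0},
    {"linear": [0, 0, 0], "delta_rot": [0, 0, 0], "claw": 0.0},
    {"linear": [0, 0, 0], "delta_rot": [0, 0, 0], "claw": 0.0},
    {"linear": [0.08, -0.007, 0], "delta_rot": [0, 0, 0], "claw": 0.0},
    {"linear": [0.15, -0.014, 0], "delta_rot": [0, 0, 0], "claw": 0.0},
    {"linear": [0.2, -0.02, 0], "delta_rot": [0, 0, 0], "claw": 0.0},
    {"linear": [0, 0, 0.2], "delta_rot": [0, 0, 0], "claw": 0.0}
  ]
}}

```text
time_s: 29.75
ee_pos: [0.6077, -0.3161, 0.0825]
tcp_rot: [-0.004, 0.045, 0.999, 0.002]
wrist_force: [-0.9, -0.1, -0.6]
gripper_width: 0.0178
finger_force: 30.0
```

```bash
python3 chk.py; python3 -c "
from h import *
t=np.load('top0.npy',allow_pickle=True).item()
b=max(blobs(t,'green',1000,(90,180,170,260)),key=lambda b:b[0])[2].astype(np.float32)
for p in cv2.boxPoints(cv2.minAreaRect(b)):print(p,onplane(t,p,.022)[:2])"
```

```text
29.75 [ 0.6077 -0.3161  0.0825] yaw -5.132630237757752
orange 125 [196.8 193.9] [0.51  0.117] 178.9 [-0.0205  0.0237] shank 727 [0.4401 0.1017] 146.9 line -167.7
orange 131 [219.  194.4] [0.5087 0.0528] 176.7 [-0.022   0.0227] shank 1044 [0.4392 0.0548] 96.1 line 178.3
orange 120 [240.5 194. ] [ 0.5099 -0.0095] -179.5 [-0.0206  0.0205] shank 1023 [ 0.4403 -0.0071] 98.3 line 178.0
orange 118 [262.3 194.3] [ 0.509  -0.0726] -178.9 [-0.0216  0.0197] shank 976 [ 0.4416 -0.0698] 95.1 line 177.6
orange 127 [283.7 194. ] [ 0.5099 -0.1344] 178.9 [-0.0207  0.0206] shank 770 [ 0.4385 -0.1201] -117.0 line 168.7
side orange 30 [358. 123.] [ 0.6412 -0.7649]
side orange 34 [257.9 157. ] [ 0.7736 -0.23  ]
side orange 44 [156.4 179.7] [0.9428 0.1684]
side orange 61 [286.6 191.5] [ 0.5384 -0.1617]
side orange 58 [275.3 199.3] [ 0.5375 -0.0994]
side orange 61 [263.2 207.1] [ 0.5384 -0.0374]
side orange 68 [250.5 215.6] [0.5382 0.026 ]
side orange 46 [237.5 224.5] [0.5374 0.0889]
side blue 33 [417.1 103. ] [ 0.5465 -1.148 ]
side blue 36 [303.4 149.8] [ 0.6757 -0.4111]
[108. 188.] [0.52571155 0.37338077]
[159. 188.] [0.52578073 0.22524322]
[159. 250.] [0.3492799  0.21819476]
[108. 250.] [0.34871379 0.36250836]
```

Request:
{"method": "step_arm", "body": {
  "steps": [
    {"linear": [0, 0, 0.28], "delta_rot": [0, 0, 0], "claw": 0.0},
    {"linear": [0, 0.1, 0.27], "delta_rot": [0, 0, 0], "claw": 0.0},
    {"linear": [-0.06, 0.25, 0], "delta_rot": [0, 0, 0.1], "claw": 0.0},
    {"linear": [-0.06, 0.25, 0], "delta_rot": [0, 0, 0.1], "claw": 0.0},
    {"linear": [-0.06, 0.25, 0], "delta_rot": [0, 0, 0.1], "claw": 0.0},
    {"linear": [-0.06, 0.25, 0], "delta_rot": [0, 0, 0.1], "claw": 0.0},
    {"linear": [-0.06, 0.25, 0], "delta_rot": [0, 0, 0.1], "claw": 0.0},
    {"linear": [-0.06, 0.25, 0], "delta_rot": [0, 0, 0.1], "claw": 0.0}
  ]
}}

```text
time_s: 30.85
ee_pos: [0.5347, 0.0021, 0.196]
tcp_rot: [-0.001, 0.004, 1.0, -0.0]
wrist_force: [0.6, 0.7, -1.3]
gripper_width: 0.0179
finger_force: 30.0
```

Request:
{"method": "step_arm", "body": {
  "steps": [
    {"linear": [-0.07, 0.25, 0], "delta_rot": [0, 0, 0], "claw": 0.0},
    {"linear": [-0.07, 0.25, 0], "delta_rot": [0, 0, 0], "claw": 0.0},
    {"linear": [-0.07, 0.25, 0], "delta_rot": [0, 0, 0], "claw": 0.0},
    {"linear": [-0.07, 0.25, 0], "delta_rot": [0, 0, 0], "claw": 0.0},
    {"linear": [-0.06, 0.25, 0], "delta_rot": [0, 0, 0], "claw": 0.0},
    {"linear": [0, 0.18, -0.2], "delta_rot": [0, 0, 0], "claw": 0.0},
    {"linear": [0, 0, -0.28], "delta_rot": [0, 0, 0], "claw": 0.0},
    {"linear": [0, 0, 0], "delta_rot": [0, 0, 0], "claw": 0.0}
  ]
}}

```text
time_s: 31.85
ee_pos: [0.465, 0.2842, 0.0968]
tcp_rot: [-0.004, 0.004, 1.0, -0.003]
wrist_force: [-0.2, -0.2, -0.5]
gripper_width: 0.0178
finger_force: 30.0
```

```bash
python3 look.py pics/d1.png .109
```

```text
[0.4673 0.2851 0.0996] [-0.0022  0.0044  1.     -0.002 ] [-0.3034 -0.1569 -0.0902] 0.017733185979121983 29.999574422836304
[[356.0, 357.0], [308.0, 311.0], [262.0, 266.0]]
[[356.0, 349.0], [307.0, 303.0], [260.0, 258.0]]
mouth [[545.0, 70.0], [566.0, 61.0]]
```

View pics/d1.png

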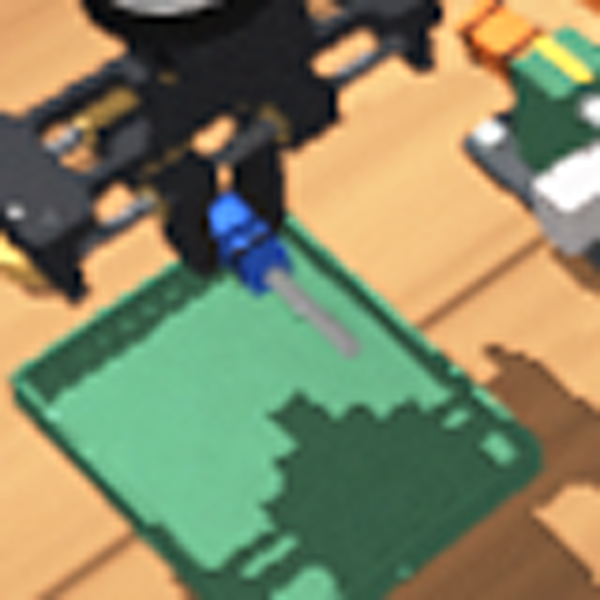

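The crop shows the punch level above the tray, handle at (250,240) and rod end at (355,350). Lowering.

Request:
{"method": "step_arm", "body": {
  "steps": [
    {"linear": [0, 0.05, -0.2], "delta_rot": [0, 0, 0], "claw": 0.0},
    {"linear": [0, 0, -0.15], "delta_rot": [0, 0, 0], "claw": 0.0},
    {"linear": [0, 0, -0.08], "delta_rot": [0, 0, 0], "claw": 0.0},
    {"linear": [0, 0, -0.02], "delta_rot": [0, 0, 0], "claw": 0.0},
    {"linear": [0, 0, 0], "delta_rot": [0, 0, 0], "claw": 0.0}
  ]
}}

```text
time_s: 32.52
ee_pos: [0.4698, 0.2974, 0.012]
tcp_rot: [0.001, 0.004, 1.0, 0.0]
wrist_force: [-0.0, -0.1, -1.3]
gripper_width: 0.0175
finger_force: 30.0
```

Request:
{"method": "step_arm", "body": {
  "steps": [
    {"linear": [0, 0, -0.02], "delta_rot": [0, 0, 0], "claw": 0.0},
    {"linear": [0, 0, 0], "delta_rot": [0, 0, 0], "claw": 0.0}
  ]
}}

```text
time_s: 32.78
ee_pos: [0.469, 0.2973, 0.0071]
tcp_rot: [0.0, 0.004, 1.0, 0.0]
wrist_force: [0.7, 0.9, -1.8]
gripper_width: 0.0175
finger_force: 30.0
```

Request:
{"method": "step_arm", "body": {
  "steps": [
    {"linear": [0, 0, -0.008], "delta_rot": [0, 0, 0], "claw": 0.0},
    {"linear": [0, 0, 0], "delta_rot": [0, 0, 0], "claw": 0.0}
  ]
}}

```text
time_s: 33.02
ee_pos: [0.4692, 0.2975, 0.0064]
tcp_rot: [0.0, 0.004, 1.0, 0.0]
wrist_force: [-2.4, -1.5, 11.1]
gripper_width: 0.0176
finger_force: 30.0
```

Touching the floor. Ease up slightly, open, and retreat up.

Request:
{"method": "step_arm", "body": {
  "steps": [
    {"linear": [0, 0, 0.008], "delta_rot": [0, 0, 0], "claw": 0.4},
    {"linear": [0, 0, 0], "delta_rot": [0, 0, 0], "claw": 0.45},
    {"linear": [0, 0, 0], "delta_rot": [0, 0, 0], "claw": 0.45},
    {"linear": [0, 0, 0.15], "delta_rot": [0, 0, 0], "claw": 0.45},
    {"linear": [0, 0, 0.28], "delta_rot": [0, 0, 0], "claw": 0.45},
    {"linear": [0, 0, 0.28], "delta_rot": [0, 0, 0], "claw": 0.45},
    {"linear": [-0.1, -0.2, 0.1], "delta_rot": [0, 0, 0], "claw": 0.45},
    {"linear": [0, -0.25, 0.1], "delta_rot": [0, 0, 0], "claw": 0.45}
  ]
}}

```text
time_s: 34.02
ee_pos: [0.4477, 0.2074, 0.1897]
tcp_rot: [0.0, 0.002, 1.0, 0.0]
wrist_force: [1.0, 0.3, -0.5]
gripper_width: 0.0397
finger_force: 0.0
```

```bash
python3 - <<'E'
from h import *
s=cap("side");t=cap("top")
cv2.imwrite("pics/f.png",np.hstack([cv2.resize(c["image"][y:y+150,x:x+200],(400,300),interpolation=cv2.INTER_CUBIC) for c,x,y in((s,160,160),(t,95,120))]))
for n,c,roi in(("side",s,(150,200,260,320)),("top",t,(100,180,170,260))):
  for a,ce,p in blobs(c,"blue",15,roi):print(n,a,ce,*axis(c,p,.014))
for r in tools(t,"orange",.013,(180,180,300,240)):print(*r[:5])
for a,ce,p in blobs(s,"orange",12,(220,185,300,235)):print(a,ce.round(1))
E
```

```text
side 110 [200.94545455 269.35454545] [0.4706112  0.29828883] 176.25954119651203 -0.03395958695765899 0.035343787732565725
119 [196.8 194.1] [0.5094 0.117 ] 178.1 [-0.0212  0.0232]
131 [219.  194.4] [0.5087 0.0528] 176.7 [-0.022   0.0227]
120 [240.5 194. ] [ 0.5099 -0.0095] -179.5 [-0.0206  0.0205]
120 [262.3 194.3] [ 0.509  -0.0724] -179.3 [-0.0215  0.0196]
130 [283.8 193.9] [ 0.5103 -0.1347] 176.6 [-0.0207  0.0214]
51 [286.2 191.7]
50 [275.2 199.5]
50 [263.  207.4]
53 [250.2 215.9]
41 [237.5 224.8]
```

View pics/f.png

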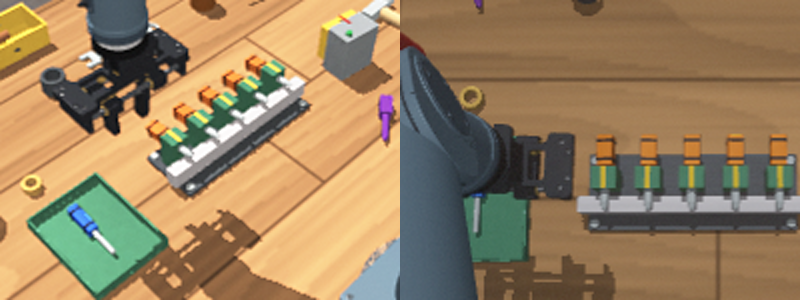

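The views show all five pins home in the lugs and the punch flat in the tray at (90,230). The gripper is clear.

Request:
{"method": "step_arm", "body": {
  "steps": [
    {"linear": [0, 0, 0.1], "delta_rot": [0, 0, 0], "claw": 0.45},
    {"linear": [0, 0, 0], "delta_rot": [0, 0, 0], "claw": 0.45},
    {"linear": [0, 0, 0], "delta_rot": [0, 0, 0], "claw": 0.45}
  ]
}}

```text
time_s: 34.5
ee_pos: [0.4486, 0.2075, 0.2081]
tcp_rot: [-0.0, 0.004, 1.0, -0.0]
wrist_force: [0.1, -0.2, -0.0]
gripper_width: 0.0397
finger_force: 0.0
```

```bash
python3 -c "
from workcell import job_done
print(job_done())"
```

```text
the job is handed in; nothing more can be done
None
```

I handed the job in at about 34.5 s and got no verdict back: the cameras show all five pins home and the punch flat in the tray, and the button was pressed to its stop, held for over half a second and released, though I inferred the full press from force and did not check its spring-back in an image.

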